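Put the amplifier modules away in the dry chamber and restart the purge

TASK

Put every die-cast amplifier module away in the dry chamber: first slide the purge control on the pump box fully back to its zero end (the end nearest the robot), then press the chamber's release tab so that the lid pops up and swing the lid wide open until it rests past upright. Lay each module flat on the chamber floor, one to a bay and not riding on a rib, then push the lid down against its gasket until the latch catches and holds it shut by itself, and finally slide the purge control up until the line on its grip stands level with the white memory pointer. Leave the pointer, the meter, the wire spool and the screwdriver where they are.

Things in the scene. Friction and masses are not known exactly. Their poses are not given: they have to be found in the camera images.
- chamber: Dry chamber: fixed white open tub 228 (x) x 216 (y) x 80 mm, walls 8 mm. Origin: centre of its underside; z up. +y side: lid hinge; -y side: latch. Inner floor 8 mm up, 212 x 200 mm; grey ribs 6 mm thick, 10 mm high along x = 0 and y = 0 part it into four bays 103 (x) x 97 (y) mm, centred at x = +-54.5, y = +-51.5. A bay takes one module, length along x.
- lid (a joint): Lid angle, rad: about 0.005 when latched; unlatched it springs up to 0.50; 1.83 = open stop, past upright, where it stays. Let go short of upright, it sinks slowly to 0.50. Clear plate 228 x 216 x 8 mm, dark steel front rail, 0.45 kg. Pressing it shut takes 10 to 18 N at the rail: gasket 12 N at 0 and 3 N more per mm, plus the hook, which snaps over near 0. It can go 6 mm below shut (-0.03).
- lid_hinge (a point): Middle of the lid's hinge line, which runs along the chamber's x. Fixed to the chamber at y = +112, z = +86 mm of its frame; axes as the chamber's. With the lid shut its upper face lies 6 mm above this line.
- lid_push (a point): Middle of the upper face of the lid's dark steel front rail (24 mm wide, 228 long), 208 mm from the hinge line: press here to shut it. Moves with the lid; z is the lid's outer normal, y points along the lid to the hinge.
- lid_edge (a point): Lower front edge of the lid, at its middle: 220 mm from the hinge line, 8 mm under the upper face. Once the lid has popped up, a finger can go under here. A steel tongue 40 mm wide sticks out 12 mm past this edge at the middle. Moves with the lid, axes as lid_push.
- release_tab (a point): Centre of the top of the latch's black thumb tab, 44 (chamber x) x 52 (y) mm, 58 mm above the bench, in front of the chamber's -y wall. Pressed down 7 to 11 mm (3 to 7 N; stop at 12) it swings the hook off the lid; it springs back when let go. The hook rises to 109 mm above the bench, its back 35 mm nearer the wall than this point.
- purge (a joint): Purge control: travel of the slide grip along its track in m, 0 at the zero end (the one nearer the robot), 0.100 at the far end. Takes about 1.5 N to move; stays where it is left. Grows along +y of the point purge_top.
- purge_top (a point): Middle of the top of the black slide grip (28 across the track x 20 along x 40 mm high), 100 mm above the bench, with a white line across it at this point. It runs on a track 40 mm wide, 60 mm above the bench, on the aluminium pump box (130 x 180 x 46 mm). y: along the track to more purge; x: across, to the scale and pointer.
- pointer_tip (a point): Tip of the white memory pointer, a flat plate 3 mm high on the pump box beside the track, 38 mm from the track's centre line. Axes as purge_top. It marks the purge setting: the grip's white line is to end level with it along the track (same y).
- amp0_mid (a point): Centre (half-way up) of a die-cast aluminium amplifier module, 80 (x) x 50 (y) x 40 (z) mm, 0.17 to 0.35 kg, white terminal strip on top. All are alike; two to four are present. Grip it across its 50 mm width (y); either end may go first.
- amp1_mid (a point): Centre (half-way up) of a die-cast aluminium amplifier module, 80 (x) x 50 (y) x 40 (z) mm, 0.17 to 0.35 kg, white terminal strip on top. All are alike; two to four are present. Grip it across its 50 mm width (y); either end may go first.
- amp2_mid (a point): Centre (half-way up) of a die-cast aluminium amplifier module, 80 (x) x 50 (y) x 40 (z) mm, 0.17 to 0.35 kg, white terminal strip on top. All are alike; two to four are present. Grip it across its 50 mm width (y); either end may go first.
- amp3_mid (a point): Centre (half-way up) of a die-cast aluminium amplifier module, 80 (x) x 50 (y) x 40 (z) mm, 0.17 to 0.35 kg, white terminal strip on top. All are alike; two to four are present. Grip it across its 50 mm width (y); either end may go first.
- meter: Bystander: yellow multimeter lying flat, 150 x 75 x 40 mm. Origin: centre of its underside.
- spool: Bystander: upright spool of yellow wire, 68 mm across, 58 mm high. Origin: centre of its underside.
- driver: Bystander: screwdriver lying on the bench, about 200 mm long. Origin under its middle.
Mind the look-alikes: they are no part of the job. What is shaped like the part that bears amp3_mid but black or red is not meant. Leave any pink or purple look-alike of the part that bears amp1_mid alone.

How it is judged:
On the way, in this order (a step that is already met when the one before it is completed fails the run):
1. The purge control is at its zero end (within 4 mm) (value of joint purge below 0.004 m), for 0.2 s.
2. The release tab has let the lid pop up (value of joint lid above 0.2 rad), for 0.2 s.
3. The lid stands open past upright (value of joint lid above 1.6 rad), for 0.2 s.
4. Every module lies flat on the chamber floor, with the lid still open and the purge still at zero (x of amp0_mid in the frame of chamber between -0.104 and 0.104 m and y of amp0_mid in the frame of chamber between -0.098 and 0.098 m and z of amp0_mid in the frame of chamber between 0.02 and 0.037 m and (angle between the z axis of amp0_mid and the z axis of chamber, either way round below 0.08 rad or angle between the y axis of amp0_mid and the z axis of chamber, either way round below 0.08 rad) and x of amp1_mid in the frame of chamber between -0.104 and 0.104 m and y of amp1_mid in the frame of chamber between -0.098 and 0.098 m and z of amp1_mid in the frame of chamber between 0.02 and 0.037 m and (angle between the z axis of amp1_mid and the z axis of chamber, either way round below 0.08 rad or angle between the y axis of amp1_mid and the z axis of chamber, either way round below 0.08 rad) and x of amp2_mid in the frame of chamber between -0.104 and 0.104 m and y of amp2_mid in the frame of chamber between -0.098 and 0.098 m and z of amp2_mid in the frame of chamber between 0.02 and 0.037 m and (angle between the z axis of amp2_mid and the z axis of chamber, either way round below 0.08 rad or angle between the y axis of amp2_mid and the z axis of chamber, either way round below 0.08 rad) and x of amp3_mid in the frame of chamber between -0.104 and 0.104 m and y of amp3_mid in the frame of chamber between -0.098 and 0.098 m and z of amp3_mid in the frame of chamber between 0.02 and 0.037 m and (angle between the z axis of amp3_mid and the z axis of chamber, either way round below 0.08 rad or angle between the y axis of amp3_mid and the z axis of chamber, either way round below 0.08 rad) and linear speed of each of amp0, amp1, amp2, amp3 below 0.02 m/s and value of joint lid above 1.5 rad and value of joint purge below 0.006 m), for 0.2 s.
5. The lid is shut and held by its latch, with no finger on it (value of joint lid below 0.012 rad and contact force between the fingers and lid below 0.3 N), for 0.4 s.
6. The purge control stands at the memory pointer (within 4 mm) (y of purge_top in the frame of pointer_tip between -0.004 and 0.004 m), for 0.2 s.
At the end, for the whole second after the job is handed in: The lid is shut and held by its latch (within 0.012 rad of shut), every module that was present lies flat (within 0.08 rad, on a broad or a long narrow face) on the chamber floor, none on a rib, and at rest, and the purge control's line is within 4 mm of the memory pointer (all of step 5 and all of step 6 and x of amp0_mid in the frame of chamber between -0.104 and 0.104 m and y of amp0_mid in the frame of chamber between -0.098 and 0.098 m and z of amp0_mid in the frame of chamber between 0.02 and 0.037 m and (angle between the z axis of amp0_mid and the z axis of chamber, either way round below 0.08 rad or angle between the y axis of amp0_mid and the z axis of chamber, either way round below 0.08 rad) and x of amp1_mid in the frame of chamber between -0.104 and 0.104 m and y of amp1_mid in the frame of chamber between -0.098 and 0.098 m and z of amp1_mid in the frame of chamber between 0.02 and 0.037 m and (angle between the z axis of amp1_mid and the z axis of chamber, either way round below 0.08 rad or angle between the y axis of amp1_mid and the z axis of chamber, either way round below 0.08 rad) and x of amp2_mid in the frame of chamber between -0.104 and 0.104 m and y of amp2_mid in the frame of chamber between -0.098 and 0.098 m and z of amp2_mid in the frame of chamber between 0.02 and 0.037 m and (angle between the z axis of amp2_mid and the z axis of chamber, either way round below 0.08 rad or angle between the y axis of amp2_mid and the z axis of chamber, either way round below 0.08 rad) and x of amp3_mid in the frame of chamber between -0.104 and 0.104 m and y of amp3_mid in the frame of chamber between -0.098 and 0.098 m and z of amp3_mid in the frame of chamber between 0.02 and 0.037 m and (angle between the z axis of amp3_mid and the z axis of chamber, either way round below 0.08 rad or angle between the y axis of amp3_mid and the z axis of chamber, either way round below 0.08 rad) and linear speed of each of amp0, amp1, amp2, amp3 below 0.02 m/s); the robot touches nothing.
It fails at once if The meter is moved more than 40 mm (distance of meter from where it was at the start of the episode above 0.04 m).
It fails at once if The wire spool is moved more than 40 mm (distance of spool from where it was at the start of the episode above 0.04 m).
It fails at once if The screwdriver is moved more than 40 mm (distance of driver from where it was at the start of the episode above 0.04 m).
It fails at once if The memory pointer is shifted more than 4 mm (distance of pointer_tip from where it was at the start of the episode above 0.004 m).
Of amp0, amp1, amp2, amp3 only 2 to 4 are there at a start; the rules pass over those that are not, and their reading is None.
At some moment in a run one of amp0, amp1, amp2, amp3 may be knocked a few centimetres aside while the robot is not near it.
Once in a run the grip may slacken for a moment while it holds something.
It also fails if it takes over 210 s, if anything falls off the work surface, if the arm or the gripper's body presses on something with over 40 N, if the wrist force passes 120 N, or if a joint passes its speed limit or range.

ROBOT

A 6-joint arm with a two-finger parallel gripper is mounted at the origin on the work surface. World frame = base frame: x ahead of the robot, y to its left, z up, the work surface at z = 0. Lengths are in m, angles in rad, forces in N, time in s.
With the tool pointing down it reaches from about 0.225 to 0.725 m from the base axis. Payload 3.1 kg.
Tool frame: the origin (TCP) lies midway between the tips of the shut fingers; the grasp point (between the pads) lies 19 mm behind it; z points along the fingers, y is the direction in which the jaws open and shut (so a half turn about z gives the same grasp; the last joint's range is limited). The gripper opens to 85 mm and grips with 20 to 120 N. Pads are 22 mm wide; open, the fingers measure 114 mm over their backs; the gripper's body (76 mm by 85 mm) begins 54 mm behind the grasp point. The pads swing forward as they close: fully open they stand 13 mm farther back than shut.
Start: joints at [1.19, 0.048, 0.099, 1.622, 0, 1.443], TCP at [0.131, 0.508, 0.231] pointing down, gripper open.
Joint ranges: [-2.91, 2.91], [-0.99, 1.94], [-1.21, 1.42], [-2.12, 2.29], [-1.49, 1.47], [-3.14, 3.14]. Speed limits (rad/s): [2.79, 2.79, 3.14, 3.14, 3.14, 3.14].

INTERFACE

Orientations are given as a unit quaternion [w, x, y, z].
In Python, from plant import * gives the robot as it stands.
- The arm moves only by the tool servo_tool, never from a script. Its argument "rows" is one flat list of numbers, 7 for each row, row after row: the turn, a rotation vector about the tool's x, y, z in degrees, then the shift along the tool's x, y, z in m, then the closure, from -1 (fully open) to 1 (shut), so that 0 is half open. In form: [wx, wy, wz, tx, ty, tz, grip, wx, wy, wz, tx, ty, tz, grip, ...]. A call has 1 to 10 rows; each row shifts and turns the pose as measured when the row begins, along the tool's axes as they then stand; what a row does not reach is not made up. A row lasts 1/12 s, in which the tool goes at most 41.7 mm and 7.16 degrees, less where a joint would pass 70% of its speed; a pose out of reach is approached as far as the arm can. A call with a gripper value outside its range is refused whole. The fingers move at their own pace and stop on an object; "squeeze" is the grip in N (left out, the last holds). Time passes only in rows, so rows that do not move let the fingers close. It gives the time, the measured TCP pose, the force and the opening at its end, in the units of the state.
- state(): the state, without advancing time (a new reading comes with each control period).
- camera(name): name is "side" or "top"; returns a dict with "frame" (400x640x3 uint8, blue, green, red), "range_z" (400x640 float32, m along the optical axis (not along the pixel's ray), 0 where there is no reading), "fx", "fy", "cx", "cy" (pixels), "T" (4x4, takes a point from camera to world coordinates). Camera axes: x right, y up, looking along -z (the intrinsics and any distortion apply to the point x, -y, -z); pixel columns grow to the right and rows downward; lengths in m; the calibration is good to about 2 mm. A picture is of the moment at which its call begins.
- job_done(): hands the job in, once; it reports no verdict.
The state is a dict: "t": time; "joint_pos": joint angles; "dq": joint speeds; "joint_efforts": joint torques, N m; "eef_pos": TCP position; "eef_rot": TCP orientation; "wrist_force": force on the tool from outside, world axes, zero at the start; "wrist_torque": the same for the moment, N m; "gripper_width": finger opening in m.
Only numpy, scipy, OpenCV 4.12 (cv2) and the standard library are available. Lean on these libraries where they do the work, as an engineer would, in place of code of your own. Each camera call takes 0.05 s, during which the arm holds its last target. There are 200 camera calls.

## Working session

There is one attempt and no reset: what is moved stays moved. The work goes in short steps, Python scripts to look and compute and a tool call to move; the robot and the scene stay as the last step left them, time stands still between calls to the robot, and variables do not carry over. Pictures are saved under pics/ and viewed, about 12 in all and at most 16, crops included, and the job is handed in when it is done.

Besides the shell and the picture viewer there is one more tool, called after "Call:" as a command line: name --argument value ..., lists and objects as JSON in quotes. servo_tool: Moves the arm, as the interface text tells. Its arguments: {"type":"object","properties":{"rows":{"type":"array"},"squeeze":{"type":"number"}},"required":["rows"]}

```bash
ls; mkdir -p pics
cat > h.py <<'E'
from plant import *
import numpy as np, cv2
def grab(n):
    c=camera(n); np.savez(f'/tmp/{n}.npz',**{k:np.asarray(v) for k,v in c.items()}); return c
def load(n): return dict(np.load(f'/tmp/{n}.npz'))
def pts(c):
    z=c['range_z'];h,w=z.shape;u,v=np.meshgrid(np.arange(w),np.arange(h))
    P=np.stack([(u-c['cx'])/c['fx']*z,-(v-c['cy'])/c['fy']*z,-z,np.ones_like(z)],-1)
    W=(P@np.asarray(c['T']).T)[...,:3]; W[z==0]=np.nan; return W
E
python3 - <<'E'
from h import *
print(state())
for n in('top','side'):
    c=grab(n); cv2.imwrite(f'pics/{n}0.png',c['frame']); print(n,[c[k] for k in('fx','fy','cx','cy')],c.keys(),np.round(c['T'],3).tolist())
E
```

```text
pics
{'t': 0.0, 'joint_pos': array([ 1.19018551e+00,  4.87648513e-02,  9.75778811e-02,  1.62201544e+00,
       -1.57514857e-05,  1.44296916e+00]), 'dq': array([-5.43589130e-04, -7.25936484e-05,  2.20722029e-03,  3.37670077e-04,
        8.71125336e-04, -7.71513313e-04]), 'joint_efforts': array([ 1.09193975e-04, -3.38789248e+01,  3.20011961e+01,  2.03813083e-02,
       -2.84430444e-04,  1.70759641e-06]), 'eef_pos': array([0.13109961, 0.50772315, 0.23009984]), 'eef_rot': array([-2.94929429e-04,  1.26055478e-01,  9.92022464e-01, -1.16635502e-03]), 'wrist_force': array([-0.25999151, -0.36071077, -0.24077036]), 'wrist_torque': array([ 0.00630079, -0.01848652, -0.03737385]), 'gripper_width': 0.08578507761557214}
top [400.12892761407846, 400.12892761407846, 321.1543772835049, 197.92192774447273] dict_keys(['frame', 'range_z', 'fx', 'fy', 'cx', 'cy', 'T']) [[-0.103, 0.974, -0.2, 0.294], [-0.995, -0.101, 0.021, -0.012], [0.0, 0.201, 0.98, 1.125], [0.0, 0.0, 0.0, 1.0]]
side [472.66549612747366, 472.66549612747366, 321.1060459379557, 198.8557838509249] dict_keys(['frame', 'range_z', 'fx', 'fy', 'cx', 'cy', 'T']) [[0.927, 0.241, -0.287, 0.11], [-0.374, 0.61, -0.698, -0.946], [0.007, 0.755, 0.656, 0.96], [0.0, 0.0, 0.0, 1.0]]
```

View pics/top0.png

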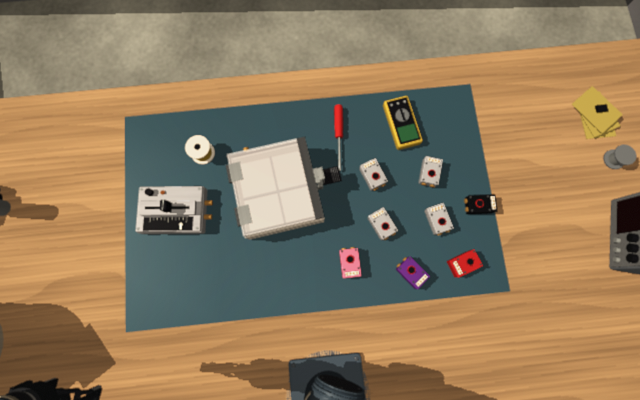

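View pics/side0.png

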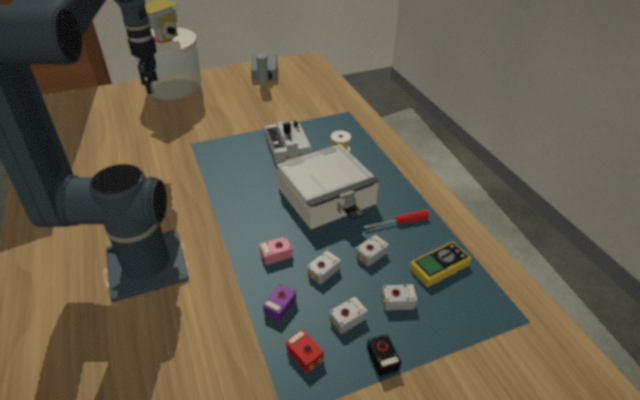

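The top view shows four silver modules at (374,174), (431,171), (383,223) and (439,219). The chamber is at (275,188) with its latch on the right at (328,175), and the pump box is at (172,210). Next I'll measure with the depth data.

```bash
cat > m.py <<'E'
from h import *
c=load('top');W=pts(c);f=c['frame']
hsv=cv2.cvtColor(f,cv2.COLOR_BGR2HSV)
def rect(mask,name):
    P=W[mask&np.isfinite(W[...,2])]
    r=cv2.minAreaRect((P[:,:2]*1000).astype(np.float32)); print(name,len(P),'c',np.round(r[0],1),'wh',np.round(r[1],1),'ang',round(r[2],1),'z',np.round(np.percentile(P[:,2],[5,50,95])*1000,1))
roi=lambda x0,y0,x1,y1:(lambda m:(m.__setitem__((slice(y0,y1),slice(x0,x1)),True),m)[1])(np.zeros(f.shape[:2],bool))
Z=W[...,2]
for i,(u,v) in enumerate([(374,174),(431,171),(383,223),(439,219)]):
    m=roi(u-22,v-22,u+22,v+22)&(Z>.032)
    rect(m,f'amp{i}')
rect(roi(215,130,332,245)&(Z>.084),'lid')
rect(roi(315,160,350,195)&(Z>.045)&(Z<.075),'tab')
rect(roi(310,160,350,195)&(Z>.095),'hook')
rect(roi(125,175,225,245)&(Z>.036)&(Z<.05),'box')
rect(roi(125,175,225,245)&(Z>.085),'grip')
rect(roi(125,175,225,245)&(Z>.054)&(Z<.066),'track')
rect(roi(380,90,430,155)&(Z>.03),'meter');rect(roi(180,130,220,168)&(Z>.045),'spool')
rect(roi(330,100,350,172)&(Z>.008),'driver')
a=cv2.resize(f[170:250,120:225],None,fx=5,fy=5,interpolation=2)
b=cv2.resize(f[130:245,220:350],None,fx=3.48,fy=3.48,interpolation=2)
b=b[:400]; a=a[:400]
cv2.imwrite('pics/crop.png',cv2.resize(np.hstack([a,b]),None,fx=.8,fy=.8))
E
python3 m.py
```

```text
amp0 448 c [ 574.3 -189.9] wh [75.5 50.3] ang 19.9 z [33.3 36.5 40.5]
amp1 438 c [ 566.  -354.3] wh [50.4 76.6] ang 71.0 z [33.  36.2 40.9]
amp2 486 c [ 430.7 -197.3] wh [75.5 50.3] ang 23.9 z [32.9 36.1 40.4]
amp3 476 c [ 428.4 -355.3] wh [75.3 50.7] ang 12.1 z [33.1 36.2 41.1]
lid 7070 c [555.9  78.1] wh [230.1 250.5] ang 7.3 z [88.9 92.1 95.5]
tab 305 c [569.8 -60.6] wh [55.1 68.9] ang 1.1 z [53.1 57.5 65.7]
hook 108 c [559.2 -28.5] wh [37.1 87.1] ang 84.4 z [ 95.1  99.4 108.2]
box 2001 c [529.5 381.3] wh [178.3 126.2] ang 84.5 z [41.9 45.7 48.8]
grip 98 c [529.3 377.8] wh [19.9 27.2] ang 88.2 z [ 87.3  99.  103. ]
track 750 c [545.8 381.2] wh [151.9  73.1] ang 83.5 z [56.1 59.6 62.7]
meter 1045 c [ 722.7 -296.6] wh [146.6  72.6] ang 9.6 z [30.5 33.6 39.6]
spool 448 c [695.4 294.1] wh [66.1 65.3] ang 83.9 z [54.3 57.8 60.8]
driver 389 c [ 689.2 -100.3] wh [ 29.2 218.5] ang 79.4 z [12.5 22.7 58.2]
```

View pics/crop.png

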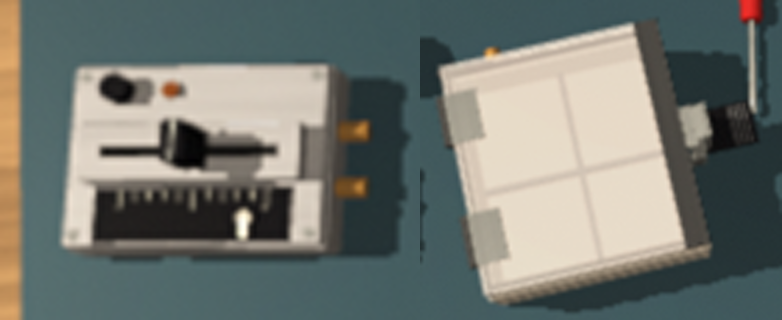

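Crop: the grip is near mid-slot at (182,143), with the slot running from 100 to 277. The white pointer is at (243,218), and the lid is shut with its rail and tab on the right. The wording on which end is zero conflicts with the axes given, so I'll look closer at the scale and measure the slot, pointer and lid more exactly.

```bash
cat > m2.py <<'E'
from h import *
c=load('top');W=pts(c);f=c['frame'];g=cv2.cvtColor(f,cv2.COLOR_BGR2GRAY)
def ray(c,u,v,z):
    d=np.asarray(c['T'])[:3,:3]@np.array([(u-c['cx'])/c['fx'],-(v-c['cy'])/c['fy'],-1]);o=np.asarray(c['T'])[:3,3];return o+d*(z-o[2])/d[2]
k=4.
for n,u,v,z in [('slotL',100,151,.06),('slotR',277,151,.06),('ptr up',243,205,.05),('ptr',243,218,.05),('tick0',120,195,.048),('tick1',267,195,.048),('grip top',180,128,.1)]:
    print(n,np.round(ray(c,120+u/k,170+v/k,z)*1000,1))
# lid corners, top z .092 ; pixel from crop scale 2.784 origin (220,130), xoff 420
s=3.48*.8
for n,u,v in [('FL',640,22),('FR',705,248),('BL',443,66),('BR',492,300)]:
    print(n,np.round(ray(c,220+(u-420)/s,130+v/s,.092)*1000,1))
cs=load('side');fs=cs['frame']
a=cv2.resize(f[180:240,130:212],None,fx=9,fy=9,interpolation=2)[:,:730]
b=cv2.resize(fs[115:165,260:315],None,fx=8,fy=8,interpolation=2)
cv2.imwrite('pics/scale_t.png',a);cv2.imwrite('pics/scale_s.png',b)
h=max(a.shape[0],b.shape[0])
b=cv2.copyMakeBorder(b,0,h-b.shape[0],0,0,0);o=np.hstack([a,b]);cv2.imwrite('pics/scale.png',cv2.resize(o,(800,int(o.shape[0]*800/o.shape[1]))))
E
python3 m2.py
```

```text
slotL [533.5 441.9  60. ]
slotR [521.2 322.9  60. ]
ptr up [488.5 350.4  50. ]
ptr [479.6 350.7  50. ]
tick0 [504.3 434.   48. ]
tick1 [494.  334.6  48. ]
grip top [534.5 372.7 100. ]
FL [676.9   8.8  92. ]
FR [448.6 -31.3  92. ]
BL [651.8 202.7  92. ]
BR [420.5 170.4  92. ]
```

View pics/scale.png

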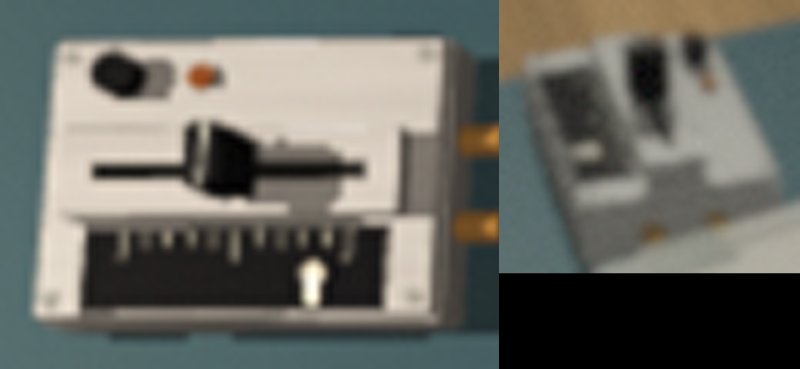

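The wording conflicts about which end is zero. The text says it is the end nearest the robot, which is the -Y end. The right-handed axes, with +x toward the scale, point to the +Y end. I'll visit both ends, both at the start and again before the lid shuts, so either reading is satisfied. Now I'll refine the chamber frame and start.

```bash
cat >> h.py <<'E'
from scipy.spatial.transform import Rotation as Rn
def ray(c,u,v,z):
    d=np.asarray(c['T'])[:3,:3]@np.array([(u-c['cx'])/c['fx'],-(v-c['cy'])/c['fy'],-1]);o=np.asarray(c['T'])[:3,3];return o+d*(z-o[2])/d[2]
def pose(phi,lean=0):
    # jaw axis at phi deg (world, from above); lean: tilt so that fingers point towards +jaw axis
    y=np.array([np.cos(np.radians(phi)),np.sin(np.radians(phi)),0]);z=np.array([0,0,-1.])
    R=np.c_[np.cross(y,z),y,z]
    return Rn.from_matrix(R)*Rn.from_euler('x',-lean,degrees=True)
def go(segs,s=None):
    """segs: list of (pos,phi,lean): prints turn (deg) in tool axes, then shift (mm) in turned tool axes, from one to the next"""
    s=s or state();p=s['eef_pos'];q=s['eef_rot'];R=Rn.from_quat([q[1],q[2],q[3],q[0]])
    print('t',round(s['t'],2),'p',np.round(p*1000,1),'F',np.round(s['wrist_force'],1),'w',round(s['gripper_width']*1000,1))
    for P,phi,lean in segs:
        T=pose(phi,lean);t=(R.inv()*T).as_rotvec(degrees=True);d=T.inv().apply(np.asarray(P)/1000-p)*1000
        print('turn',np.round(t,1),'then shift',np.round(d,1)); p=np.asarray(P)/1000;R=T
E
cat > m3.py <<'E'
from h import *
c=load('top');W=pts(c);f=c['frame'];Z=np.nan_to_num(W[...,2])
m=((Z>.082)&(Z<.105)).astype(np.uint8);m[:130]=0;m[245:]=0;m[:,:215]=0;m[:,345:]=0
m=cv2.morphologyEx(m,cv2.MORPH_OPEN,np.ones((25,25)))
P=W[m>0];r=cv2.minAreaRect((P[:,:2]*1000).astype(np.float32));print('lid',r,np.percentile(P[:,2],[10,50,90]))
g=f.max(2); t=((g<70)&(Z>.045)&(Z<.07));t[:160]=0;t[195:]=0;t[:,:315]=0;t[:,350:]=0
Q=W[t];print('tab',len(Q),cv2.minAreaRect((Q[:,:2]*1000).astype(np.float32)),np.median(Q[:,2]),t.nonzero()[1].min(),t.nonzero()[1].max())
for n,(u,v) in {'a0':(374,174),'a1':(431,171),'a2':(383,223),'a3':(439,219)}.items():
    k=np.zeros(Z.shape,bool);k[v-24:v+24,u-24:u+24]=1
    A=W[k&(Z>.02)];b=cv2.minAreaRect((A[:,:2]*1000).astype(np.float32));print(n,np.round(b[0],0),np.round(b[1]),round(b[2]),np.round(np.median(A[A[:,2]>.034],0)*1000))
go([((527,378,200),84,0),((527,378,120),84,0)])
E
python3 m3.py
```

```text
lid ((579.4708862304688, 80.29780578613281), (227.03514099121094, 110.14154052734375), 77.87267303466797) [0.08987375 0.0922928  0.09492243]
tab 258 ((571.4752807617188, -58.385292053222656), (46.133487701416016, 70.69690704345703), 14.066282272338867) 0.05745381026960894 318 341
a0 [ 572. -191.] [80. 50.] 20 [ 574. -190.   37.]
a1 [ 564. -353.] [51. 81.] 71 [ 566. -353.   37.]
a2 [ 429. -198.] [79. 51.] 24 [ 431. -196.   37.]
a3 [ 426. -356.] [79. 51.] 12 [ 428. -354.   37.]
t 0.1 p [131.1 507.8 230.2] F [-0.9 -0.4 -0.6] w 85.3
turn [-0.1 -0.  -8.5] then shift [-407.3  -87.7   30.2]
turn [0. 0. 0.] then shift [ 0.  0. 80.]
```

Call:
servo_tool --rows '[0, 0, -4.25, 0, 0, 0, -1, 0, 0, -4.25, 0, 0, 0, -1, 0, 0, 0, -0.04, -0.0087, 0, -1, 0, 0, 0, -0.04, -0.0087, 0, -1, 0, 0, 0, -0.04, -0.0087, 0, -1, 0, 0, 0, -0.04, -0.0087, 0, -1, 0, 0, 0, -0.04, -0.0087, 0, -1, 0, 0, 0, -0.04, -0.0087, 0, -1, 0, 0, 0, -0.04, -0.0087, 0, -1, 0, 0, 0, -0.04, -0.0087, 0, -1]'

```text
t: 0.93
eef_pos: [0.442, 0.4083, 0.2222]
eef_rot: [-0.006, 0.038, 0.999, -0.004]
wrist_force: [0.1, 1.3, 0.0]
gripper_width: 0.0853
```

Call:
servo_tool --rows '[0, 0, 0, -0.035, -0.008, 0.01, -1, 0, 0, 0, -0.03, -0.007, 0.01, -1, 0, 0, 0, 0, 0, 0, -1, 0, 0, 0, 0, 0, 0, -1]'

```text
t: 1.27
eef_pos: [0.5164, 0.381, 0.1956]
eef_rot: [-0.006, 0.044, 0.999, -0.006]
wrist_force: [0.1, 1.0, 0.1]
gripper_width: 0.0854
```

```bash
python3 -c "
from h import *
go([((527,378,150),84,0),((527,378,72),84,0)]);print(state()['eef_rot'])"
```

```text
t 1.27 p [516.4 381.  195.6] F [0.1 1.  0.1] w 85.4
turn [-0.8 -0.7  1. ] then shift [-10.9  -1.8  45.6]
turn [0. 0. 0.] then shift [ 0.  0. 78.]
[-0.00629746  0.04403424  0.99899068 -0.00624084]
```

Call:
servo_tool --rows '[-0.8, -0.7, 1, -0.011, -0.002, 0.02, -1, 0, 0, 0, 0, 0, 0.03, -1, 0, 0, 0, 0, 0, 0.03, -1, 0, 0, 0, 0, 0, 0.03, -1, 0, 0, 0, 0, 0, 0.012, -1, 0, 0, 0, 0, 0, 0, 1, 0, 0, 0, 0, 0, 0, 1, 0, 0, 0, 0, 0, 0, 1, 0, 0, 0, 0, 0, 0, 1, 0, 0, 0, 0, 0, 0, 1]' --squeeze 20

```text
t: 2.1
eef_pos: [0.5219, 0.382, 0.0727]
eef_rot: [0.001, 0.05, 0.999, 0.002]
wrist_force: [0.5, 0.1, 0.4]
gripper_width: 0.0251
```

Call:
servo_tool --rows '[0, 0, 0, 0, 0, 0, 1, 0, 0, 0, 0, 0, 0, 1, 0, 0, 0, 0, 0, 0, 1, 0, 0, 0, 0, 0, 0, 1]'

```text
t: 2.43
eef_pos: [0.522, 0.382, 0.0734]
eef_rot: [0.001, 0.05, 0.999, 0.002]
wrist_force: [0.3, -0.1, -1.8]
gripper_width: 0.0195
```

```bash
python3 -c "
from h import *
go([((532.5,436,72),84,0)])"
```

```text
t 2.43 p [522.  382.   73.4] F [ 0.3 -0.1 -1.8] w 19.5
turn [0.2 0.1 0.3] then shift [-4.8 54.8  1.4]
```

Call:
servo_tool --rows '[0, 0, 0, 0, 0.012, 0, 1, 0, 0, 0, 0, 0.012, 0, 1, 0, 0, 0, 0, 0.012, 0, 1, 0, 0, 0, 0, 0.008, 0, 1, 0, 0, 0, 0, 0.006, 0, 1, 0, 0, 0, 0, 0.004, 0, 1, 0, 0, 0, 0, 0.004, 0, 1, 0, 0, 0, 0, 0.004, 0, 1, 0, 0, 0, 0, 0.004, 0, 1, 0, 0, 0, 0, 0.004, 0, 1]'

```text
t: 3.27
eef_pos: [0.5269, 0.4336, 0.0734]
eef_rot: [-0.003, 0.054, 0.998, -0.019]
wrist_force: [-2.6, -13.2, -1.7]
gripper_width: 0.0194
```

Call:
servo_tool --rows '[0, 0, 0, 0, 0.004, 0, 1, 0, 0, 0, 0, 0.004, 0, 1, 0, 0, 0, 0, 0.004, 0, 1, 0, 0, 0, 0, 0.004, 0, 1]'

```text
t: 3.6
eef_pos: [0.5268, 0.4335, 0.0734]
eef_rot: [-0.006, 0.058, 0.998, -0.034]
wrist_force: [-3.1, -11.4, 1.1]
gripper_width: 0.0194
```

Call:
servo_tool --rows '[0, 0, 0, 0, -0.012, 0, 1, 0, 0, 0, 0, -0.012, 0, 1, 0, 0, 0, 0, -0.012, 0, 1, 0, 0, 0, 0, -0.012, 0, 1, 0, 0, 0, 0, -0.012, 0, 1, 0, 0, 0, 0, -0.012, 0, 1, 0, 0, 0, 0, -0.012, 0, 1, 0, 0, 0, 0, -0.006, 0, 1, 0, 0, 0, 0, -0.004, 0, 1, 0, 0, 0, 0, -0.004, 0, 1]'

```text
t: 4.43
eef_pos: [0.5188, 0.3479, 0.0734]
eef_rot: [-0.007, 0.056, 0.998, -0.015]
wrist_force: [0.4, 1.9, -5.9]
gripper_width: 0.0195
```

Call:
servo_tool --rows '[0, 0, 0, 0, -0.004, 0, 1, 0, 0, 0, 0, -0.004, 0, 1, 0, 0, 0, 0, -0.004, 0, 1, 0, 0, 0, 0, -0.004, 0, 1, 0, 0, 0, 0, -0.004, 0, 1, 0, 0, 0, 0, -0.004, 0, 1]'

```text
t: 4.93
eef_pos: [0.5173, 0.3331, 0.0735]
eef_rot: [-0.006, 0.053, 0.999, -0.004]
wrist_force: [2.0, 11.9, -10.3]
gripper_width: 0.0198
```

Call:
servo_tool --rows '[0, 0, 0, 0, 0, 0, -1, 0, 0, 0, 0, 0, 0, -1, 0, 0, 0, 0, 0, 0, -1, 0, 0, 0, 0, 0, -0.03, -1, 0, 0, 0, 0, 0, -0.04, -1, 0, 0, 0, 0, 0, -0.04, -1, 0, 0, 0, 0, 0, -0.03, -1, 0, 0, 0, 0, 0, -0.02, -1]'

```text
t: 5.6
eef_pos: [0.5153, 0.3274, 0.237]
eef_rot: [-0.01, 0.055, 0.998, -0.012]
wrist_force: [0.4, 0.2, -0.1]
gripper_width: 0.0852
```

```bash
python3 -c "
from h import *
go([((577,-85,200),102,20),((577,-85,75),102,20)]);print(state()['joint_pos'])"
```

```text
t 5.6 p [515.3 327.4 237. ] F [ 0.4  0.2 -0.1] w 85.2
turn [-21.1   1.9 -18.4] then shift [  25.3 -403.8 -107.6]
turn [0. 0. 0.] then shift [  0.  -42.8 117.5]
[ 0.46228371  0.31620495  0.41581276  1.69999784 -0.01164959  0.57333732]
```

Call:
servo_tool --rows '[-5.3, 0.5, -4.6, 0, 0, 0, 1, -5.3, 0.5, -4.6, 0, 0, 0, 1, -5.3, 0.5, -4.6, 0, 0, 0, 1, -5.3, 0.5, -4.6, 0, 0, 0, 1, 0, 0, 0, 0.003, -0.038, -0.01, 1, 0, 0, 0, 0.003, -0.038, -0.01, 1, 0, 0, 0, 0.003, -0.038, -0.01, 1, 0, 0, 0, 0.003, -0.038, -0.01, 1, 0, 0, 0, 0.003, -0.038, -0.01, 1, 0, 0, 0, 0.003, -0.038, -0.01, 1]'

```text
t: 6.43
eef_pos: [0.5542, 0.0892, 0.2385]
eef_rot: [-0.001, -0.114, 0.978, 0.173]
wrist_force: [0.8, -0.6, -0.0]
gripper_width: -0.0
```

Call:
servo_tool --rows '[0, 0, 0, 0.003, -0.038, -0.01, 1, 0, 0, 0, 0.003, -0.038, -0.01, 1, 0, 0, 0, 0.003, -0.038, -0.01, 1, 0, 0, 0, 0.003, -0.038, -0.01, 1, 0, 0, 0, 0, -0.02, -0.005, 1, 0, 0, 0, 0, 0, 0, 1]'

```text
t: 6.93
eef_pos: [0.5806, -0.1068, 0.2257]
eef_rot: [-0.0, -0.109, 0.98, 0.166]
wrist_force: [-0.0, -0.8, 0.2]
gripper_width: 0.0002
```

```bash
python3 -c "
from h import *
go([((577,-85,100),102,20),((577,-85,66),102,20)])
c=grab('side');b=cv2.resize(c['frame'][60:260,230:450],None,fx=3,fy=3);cv2.imwrite('pics/s1.png',b)"
```

```text
t 6.93 p [ 580.6 -106.8  225.7] F [-0.  -0.8  0.2] w 0.2
turn [-1.   1.8  1. ] then shift [ -1.  -22.2 125.7]
turn [0. 0. 0.] then shift [  0.  -11.6  31.9]
```

Call:
servo_tool --rows '[-1, 1.8, 1, 0, -0.006, 0.03, 1, 0, 0, 0, 0, -0.005, 0.038, 1, 0, 0, 0, 0, -0.005, 0.038, 1, 0, 0, 0, 0, -0.005, 0.03, 1, 0, 0, 0, 0, -0.001, 0.012, 1, 0, 0, 0, 0, 0, 0, 1]'

```text
t: 7.48
eef_pos: [0.5765, -0.0736, 0.0824]
eef_rot: [-0.015, -0.104, 0.98, 0.17]
wrist_force: [0.4, 0.1, -0.8]
gripper_width: -0.0002
```

```bash
python3 -c "
from h import *
go([((575,-75,66),102,20),((575,-75,48),102,20)])
c=grab('side');b=cv2.resize(c['frame'][60:260,230:450],None,fx=3,fy=3);cv2.imwrite('pics/s1.png',b)"
```

```text
t 7.48 p [576.5 -73.6  82.4] F [ 0.4  0.1 -0.8] w -0.2
turn [-0.4  0.3  0.1] then shift [ 1.8 -6.6 15.1]
turn [0. 0. 0.] then shift [ 0.  -6.2 16.9]
```

View pics/s1.png

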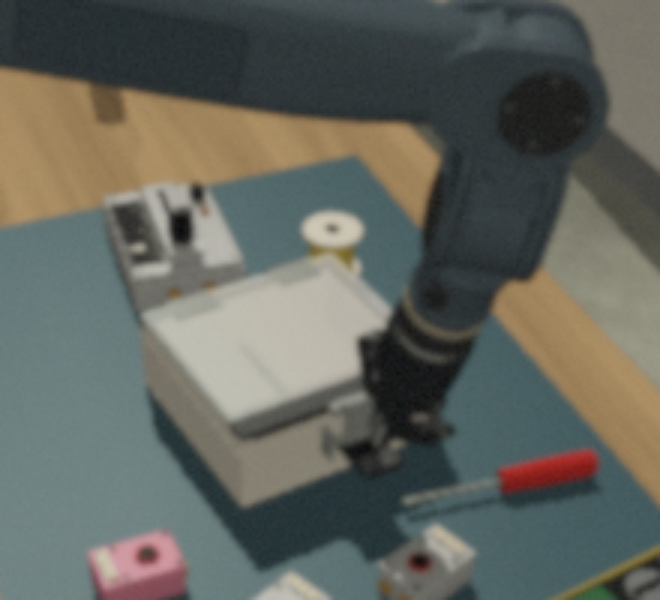

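The fingers are over the tab at about (375,455), leaning away from the lid, and the grip sits at the near end of its slot. Now I'll press.

Call:
servo_tool --rows '[0, 0, 0, 0.001, -0.004, 0.009, 1, 0, 0, 0, 0, -0.003, 0.008, 1, 0, 0, 0, 0, -0.002, 0.005, 1, 0, 0, 0, 0, -0.002, 0.005, 1, 0, 0, 0, 0, -0.0015, 0.004, 1]'

```text
t: 7.95
eef_pos: [0.5807, -0.0759, 0.0568]
eef_rot: [-0.009, -0.106, 0.98, 0.166]
wrist_force: [-1.7, 0.5, 2.9]
gripper_width: -0.0005
```

Call:
servo_tool --rows '[0, 0, 0, 0, -0.001, 0.004, 1, 0, 0, 0, 0, -0.001, 0.004, 1, 0, 0, 0, 0, -0.001, 0.004, 1, 0, 0, 0, 0, -0.001, 0.004, 1, 0, 0, 0, 0, 0, 0, 1]'

```text
t: 8.37
eef_pos: [0.5812, -0.0762, 0.0484]
eef_rot: [-0.008, -0.104, 0.981, 0.166]
wrist_force: [-3.2, 0.2, 5.5]
gripper_width: -0.0001
```

Call:
servo_tool --rows '[0, 0, 0, 0, -0.001, 0.004, 1, 0, 0, 0, 0, -0.001, 0.004, 1, 0, 0, 0, 0, -0.001, 0.004, 1, 0, 0, 0, 0, 0, 0, 1, 0, 0, 0, 0, 0, 0, 1]'

```text
t: 8.78
eef_pos: [0.5823, -0.0765, 0.0503]
eef_rot: [-0.004, -0.103, 0.981, 0.165]
wrist_force: [-2.3, -0.1, 4.6]
gripper_width: -0.0001
```

```bash
python3 -c "
from h import *
go([((575,-75,48),102,20)])
c=grab('side');b=cv2.resize(c['frame'][60:260,230:450],None,fx=3,fy=3);cv2.imwrite('pics/s2.png',b)"
```

```text
t 8.78 p [582.3 -76.5  50.3] F [-2.3 -0.1  4.6] w -0.1
turn [-1.   1.5  0.3] then shift [6.8 2.1 3.2]
```

View pics/s2.png

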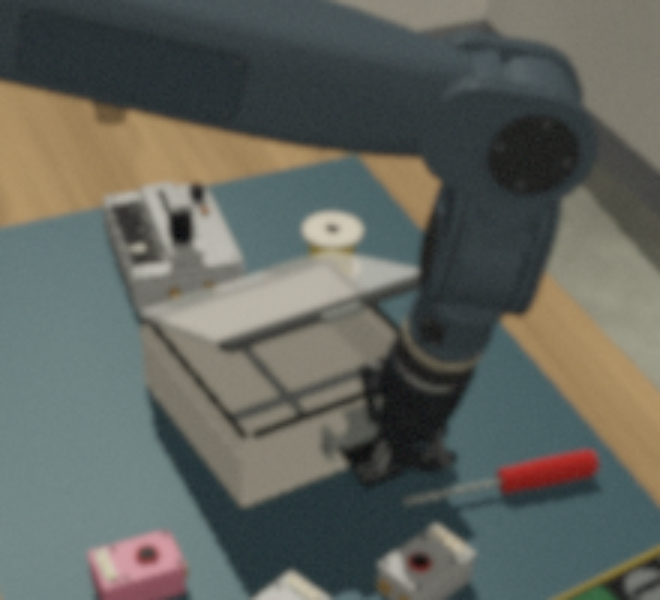

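The lid popped open and its front edge now stands raised. I'll compute the lift arc.

```bash
cat >> h.py <<'E'
C0=np.array([542.5,95.]);YAW=11.
def cw(x,y,z):
    a=np.radians(YAW);return (C0[0]+x*np.cos(a)-y*np.sin(a),C0[1]+x*np.sin(a)+y*np.cos(a),z)
E
python3 -c "
from h import *
go([(cw(0,-160,130),101,20),(cw(0,-160,130),101,40)]+[(cw(0,y,z),101,40) for y,z in[(-75,128),(-50,185),(-15,222),(31,253),(84,269),(155,268)]])"
```

```text
t 8.83 p [582.4 -76.5  50.4] F [-3.6 -0.5  6.2] w -0.2
turn [-1.   1.2  1.2] then shift [  6.5  42.3 -69.3]
turn [-20.   0.   0.] then shift [0. 0. 0.]
turn [0. 0. 0.] then shift [ 0.  63.8 56.2]
turn [0. 0. 0.] then shift [ -0.   55.8 -27.6]
turn [0. 0. 0.] then shift [ 0.  50.6 -5.8]
turn [0. 0. 0.] then shift [-0.  55.2  5.8]
turn [0. 0. 0.] then shift [-0.  50.9 21.8]
turn [0. 0. 0.] then shift [ 0.  53.7 46.4]
```

Call:
servo_tool --rows '[0, 0, 0, 0, 0.012, -0.03, 1, 0, 0, 0, 0.003, 0.014, -0.03, 1, -1, 1.2, 1.2, 0.003, 0.016, -0.01, 1, -6.7, 0, 0, 0, 0, 0, 1, -6.7, 0, 0, 0, 0, 0, 1, -6.7, 0, 0, 0, 0, 0, 1, 0, 0, 0, 0, 0, 0, 1]'

```text
t: 9.42
eef_pos: [0.5746, -0.06, 0.1321]
eef_rot: [-0.029, -0.093, 0.933, 0.346]
wrist_force: [-0.7, -0.3, -3.2]
gripper_width: 0.0
```

```bash
python3 -c "
from h import *
go([(cw(0,-75,128),101,40)])"
```

```text
t 9.42 p [574.6 -60.  132.1] F [-0.7 -0.3 -3.2] w 0.0
turn [0.7 0.3 0.5] then shift [ 1.9 61.2 56.6]
```

Call:
servo_tool --rows '[0, 0, 0, 0.001, 0.02, 0.019, 1, 0, 0, 0, 0.001, 0.021, 0.019, 1, 0, 0, 0, 0, 0.02, 0.018, 1, 0, 0, 0, 0, 0, 0, 1, 0, 0, 0, 0, 0.02, -0.01, 1, 0, 0, 0, 0, 0.02, -0.01, 1, 0, 0, 0, 0, 0.02, -0.008, 1]'

```text
t: 10.0
eef_pos: [0.5536, 0.0397, 0.1807]
eef_rot: [-0.027, -0.088, 0.937, 0.337]
wrist_force: [0.7, -2.5, -1.1]
gripper_width: 0.0002
```

```bash
python3 -c "
from h import *
go([(cw(0,-15,222),101,40)]+[(cw(0,y,z),101,40) for y,z in[(31,253),(84,269),(155,268)]])
c=grab('side');b=cv2.resize(c['frame'][60:260,230:450],None,fx=3,fy=3);cv2.imwrite('pics/s3.png',b)"
```

```text
t 10.0 p [553.6  39.7 180.7] F [ 0.7 -2.5 -1.1] w 0.2
turn [-0.5  0.7 -0. ] then shift [ 0.3 58.3 -5. ]
turn [0. 0. 0.] then shift [-0.  55.2  5.8]
turn [0. 0. 0.] then shift [-0.  50.9 21.8]
turn [0. 0. 0.] then shift [ 0.  53.7 46.4]
```

View pics/s3.png

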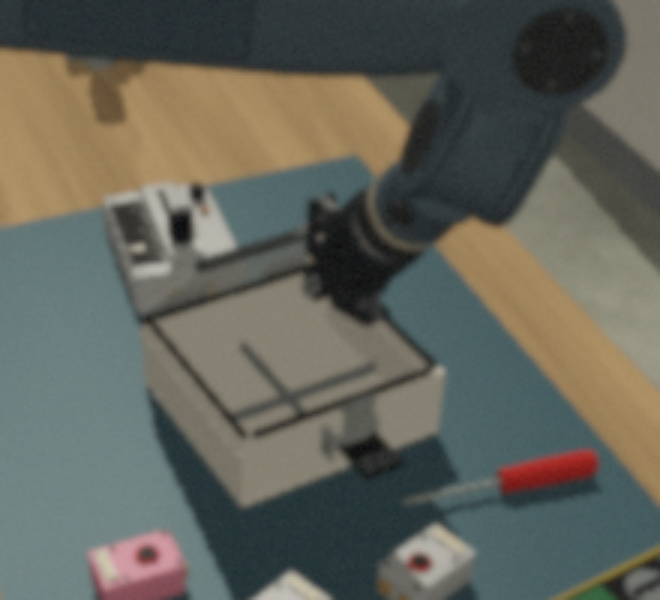

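The lid is riding up on the fingers. I'll continue along the arc.

Call:
servo_tool --rows '[0, 0, 0, 0, 0.02, -0.002, 1, 0, 0, 0, 0, 0.02, -0.002, 1, 0, 0, 0, 0, 0.02, 0, 1, 0, 0, 0, 0, 0.02, 0.002, 1, 0, 0, 0, 0, 0.02, 0.002, 1, 0, 0, 0, 0, 0.02, 0.003, 1, 0, 0, 0, 0, 0.02, 0.008, 1, 0, 0, 0, 0, 0.02, 0.009, 1, 0, 0, 0, 0, 0.016, 0.01, 1, 0, 0, 0, 0, 0, 0, 1]'

```text
t: 10.88
eef_pos: [0.5245, 0.2025, 0.2903]
eef_rot: [-0.014, -0.094, 0.939, 0.331]
wrist_force: [-1.7, 0.2, 0.7]
gripper_width: -0.0
```

```bash
python3 -c "
from h import *
go([(cw(0,y,z),101,40) for y,z in[(84,269),(160,268)]])"
```

```text
t 10.88 p [524.5 202.5 290.3] F [-1.7  0.2  0.7] w -0.0
turn [-1.4  1.7  1.1] then shift [  2.9 -32.8   0.3]
turn [0. 0. 0.] then shift [-0.  57.6 49.6]
```

Call:
servo_tool --rows '[0, 0, 0, 0, 0.008, 0.016, 1, 0, 0, 0, 0, 0.008, 0.016, 1, 0, 0, 0, 0, 0.008, 0.014, 1, 0, 0, 0, 0, 0, 0, 1, 0, 0, 0, 0, 0, 0, 1]'

```text
t: 11.3
eef_pos: [0.5212, 0.2379, 0.2837]
eef_rot: [-0.0, -0.095, 0.944, 0.315]
wrist_force: [0.4, 0.1, -0.1]
gripper_width: 0.0
```

Call:
servo_tool --rows '[0, 0, 0, 0, -0.02, -0.02, -1, 0, 0, 0, 0, -0.03, -0.03, -1, 6, 0, 0, 0, -0.03, -0.02, -1, 7, 0, 0, 0, -0.03, -0.02, -1, 7, 0, 0, 0, -0.03, 0, -1, 7, 0, 0, 0, -0.03, 0, -1, 7, 0, 0, 0, -0.03, 0, -1, 5, 0, 0, 0, -0.03, 0, -1, 0, 0, 0, 0, -0.03, 0, -1, 0, 0, 0, 0, -0.03, 0, -1]'

```text
t: 12.13
eef_pos: [0.5794, -0.0805, 0.2778]
eef_rot: [0.034, -0.094, 0.995, -0.026]
wrist_force: [-0.1, 0.5, 1.2]
gripper_width: 0.0851
```

```bash
python3 -c "
from h import *
go([((430,-198,150),114,0),((430,-198,6),114,0)])
c=grab('top');g=grab('side');cv2.imwrite('pics/t4.png',np.hstack([cv2.resize(c['frame'][110:290,110:500],None,fx=1.2,fy=1.2),cv2.resize(g['frame'][100:280,200:470],None,fx=1.2,fy=1.2)]))"
```

```text
t 12.13 p [579.4 -80.5 277.8] F [-0.1  0.5  1.2] w 85.1
turn [ -3.7   3.2 -13.2] then shift [184.3 -46.6 127.8]
turn [0. 0. 0.] then shift [  0.   0. 144.]
```

View pics/t4.png

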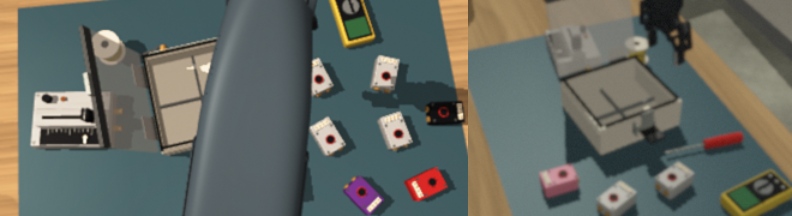

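The lid stands open past upright at left. The chamber is empty and the modules haven't moved. Picking amp2, at (430,-198).

Call:
servo_tool --rows '[-1.85, 1.6, -6.6, 0, 0, 0, -1, -1.85, 1.6, -6.6, 0, 0, 0, -1, 0, 0, 0, 0.031, -0.008, 0.021, -1, 0, 0, 0, 0.031, -0.008, 0.021, -1, 0, 0, 0, 0.031, -0.008, 0.021, -1, 0, 0, 0, 0.031, -0.008, 0.021, -1, 0, 0, 0, 0.031, -0.008, 0.021, -1, 0, 0, 0, 0.031, -0.008, 0.021, -1, 0, 0, 0, 0, 0, 0, -1]'

```text
t: 12.98
eef_pos: [0.4276, -0.1989, 0.1391]
eef_rot: [-0.003, -0.214, 0.977, 0.01]
wrist_force: [-0.8, 0.9, -0.8]
gripper_width: 0.0854
```

```bash
cat > m4.py <<'E'
from h import *
c=grab('top');W=pts(c);f=c['frame'];Z=np.nan_to_num(W[...,2])
w=np.zeros(Z.shape,np.uint8);w[120:250,200:345]=1
# inner floor: z 0..20mm inside tub walls
fl=((Z>.003)&(Z<.03)&(f.min(2)>110)).astype(np.uint8)*w
fl=cv2.morphologyEx(fl,cv2.MORPH_CLOSE,np.ones((7,7)))
n,l,s,ce=cv2.connectedComponentsWithStats(fl);i=1+s[1:,4].argmax()
P=W[l==i];r=cv2.minAreaRect((P[:,:2]*1000).astype(np.float32));print('floor',r,s[i],np.percentile(P[:,2],[10,50,90]))
# rim z ~80
rm=((Z>.074)&(Z<.084)).astype(np.uint8)*w
P=W[rm>0];print('rim',len(P),cv2.minAreaRect((P[:,:2]*1000).astype(np.float32)))
cv2.imwrite('pics/t5.png',cv2.resize(f[120:250,200:345],None,fx=4,fy=4,interpolation=2))
go([((430,-198,60),114,0),((430,-198,6),114,0)])
E
python3 m4.py
```

```text
floor ((561.70263671875, 86.0191650390625), (198.39129638671875, 200.24774169921875), 7.523115158081055) [ 237  147   83   83 4728] [nan nan nan]
rim 523 ((554.8641357421875, 74.98199462890625), (231.6067657470703, 242.21392822265625), 7.404933929443359)
t 13.03 p [ 430.7 -198.6  141.8] F [-0.2  0.3  1.1] w 85.6
turn [1.1 0.2 0.7] then shift [ 0.4  0.8 81.8]
turn [0. 0. 0.] then shift [ 0.  0. 54.]
```

View pics/t5.png

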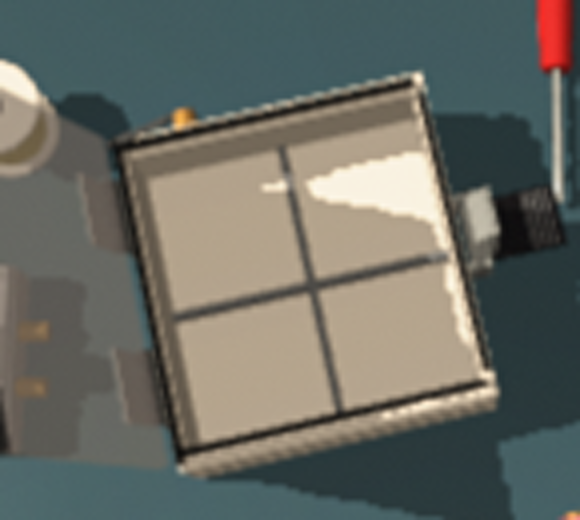

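The crop shows the empty tub. The ribs cross at (312,286) and the rim corners are at (117,147), (420,78), (493,388) and (180,463). Converting these to world positions.

```bash
python3 -c "
from h import *
c=load('top')
r=lambda u,v,z:ray(c,200+(u+.5)/4-.5,120+(v+.5)/4-.5,z)[:2]*1000
print('cross',r(312,286,.018))
a=r(340,412,.018);b=r(283,148,.018);d=b-a;print('rib x',np.degrees(np.arctan2(d[1],d[0])),np.hypot(*d))
a=r(447,257,.018);b=r(175,318,.018);d=b-a;print('rib y',np.degrees(np.arctan2(d[1],d[0])),np.hypot(*d))
K=[r(u,v,.08) for u,v in[(117,147),(420,78),(493,388),(180,463)]];K=np.array(K);print(K,K.mean(0),cv2.minAreaRect(K.astype(np.float32)))
"
```

```text
cross [552.28115     85.17956788]
rib x 7.171428375731618 197.12666941214698
rib y 97.08630631334276 196.79368686241617
[[648.19946554 203.97633151]
 [676.19628306  -6.00316265]
 [456.72283197 -33.51378647]
 [428.48670869 175.28474124]] [552.40132232  84.9360309 ] ((552.3414916992188, 84.64077758789062), (222.14962768554688, 211.8369140625), 7.4399733543396)
```

Call:
servo_tool --rows '[1.1, 0.2, 0.7, 0, 0, 0.035, -1, 0, 0, 0, 0, 0, 0.035, -1, 0, 0, 0, 0, 0, 0.035, -1, 0, 0, 0, 0, 0, 0.028, -1, 0, 0, 0, 0, 0, 0, 1, 0, 0, 0, 0, 0, 0, 1, 0, 0, 0, 0, 0, 0, 1, 0, 0, 0, 0, 0, 0, 1, 0, 0, 0, 0, 0, 0, 1]' --squeeze 60

```text
t: 13.78
eef_pos: [0.4469, -0.1966, 0.021]
eef_rot: [0.013, -0.211, 0.977, -0.006]
wrist_force: [-0.6, 0.7, -2.2]
gripper_width: 0.0489
```

Call:
servo_tool --rows '[0, 0, 0, 0, 0, 0, -1, 0, 0, 0, 0, 0, 0, -1, 0, 0, 0, 0, 0, 0, -1, 0, 0, 0, 0, 0, 0, -1]'

```text
t: 14.12
eef_pos: [0.4519, -0.1996, 0.0274]
eef_rot: [0.018, -0.211, 0.977, -0.01]
wrist_force: [-0.5, -0.8, 0.6]
gripper_width: 0.0856
```

```bash
sed -i 's/^C0=.*/C0=np.array([552.3,85.]);YAW=7.3/' h.py; python3 -c "
from h import *
go([((430,-198,6),114,0)])"
```

```text
t 14.12 p [ 451.9 -199.6   27.4] F [-0.5 -0.8  0.6] w 85.6
turn [-1.5  1.7  0.4] then shift [19.4 10.4 21.4]
```

Call:
servo_tool --rows '[-1.5, 1.7, 0.4, 0.019, 0.01, 0, -1, 0, 0, 0, 0, 0, 0, -1, 0, 0, 0, 0, 0, 0, -1]'

```text
t: 14.37
eef_pos: [0.4317, -0.1995, 0.0284]
eef_rot: [0.002, -0.208, 0.978, -0.002]
wrist_force: [0.5, -0.5, 0.1]
gripper_width: 0.0855
```

```bash
python3 -c "
from h import *
s=state();print(s['dq'].round(3),s['joint_efforts'].round(1),s['joint_pos'].round(3))
go([((430,-198,6),114,0)])"
```

```text
[-0.007 -0.005 -0.01   0.026 -0.012 -0.002] [ -0.  -29.2  30.    0.2  -0.   -0. ] [-0.574 -0.029 -0.386  1.209 -0.    -0.992]
t 14.37 p [ 431.7 -199.5   28.4] F [ 0.5 -0.5  0.1] w 85.5
turn [-0.2  0.1 -0. ] then shift [ 1.   2.  22.4]
```

Call:
servo_tool --rows '[0, 0, 0, 0.001, 0.002, 0.008, -1, 0, 0, 0, 0, 0, 0.008, -1, 0, 0, 0, 0, 0, 0.006, -1, 0, 0, 0, 0, 0, 0.002, -1, 0, 0, 0, 0, 0, 0, -1]'

```text
t: 14.78
eef_pos: [0.4313, -0.1981, 0.0015]
eef_rot: [0.003, -0.208, 0.978, -0.002]
wrist_force: [-0.3, -0.5, -0.7]
gripper_width: 0.0857
```

Call:
servo_tool --rows '[0, 0, 0, 0, 0, 0, 1, 0, 0, 0, 0, 0, 0, 1, 0, 0, 0, 0, 0, 0, 1, 0, 0, 0, 0, 0, 0, 1, 0, 0, 0, 0, 0, 0, 1]'

```text
t: 15.2
eef_pos: [0.4322, -0.1988, 0.0017]
eef_rot: [0.003, -0.208, 0.978, -0.003]
wrist_force: [0.2, -1.2, -2.4]
gripper_width: 0.0497
```

```bash
python3 -c "
from h import *
go([((430,-198,160),114,0),(cw(54.5,50,160),97.3,0),(cw(54.5,50,18),97.3,0)])"
```

```text
t 15.2 p [ 432.2 -198.8    1.7] F [ 0.2 -1.2 -2.4] w 49.7
turn [-0.4  0.3 -0. ] then shift [   1.7    1.6 -158.3]
turn [ 0.   0.  16.7] then shift [-211.8  315.2    0. ]
turn [0. 0. 0.] then shift [  0.   0. 142.]
```

Call:
servo_tool --rows '[0, 0, 0, 0, 0, -0.02, 1, 0, 0, 0, 0, 0, -0.032, 1, 0, 0, 0, 0, 0, -0.035, 1, 0, 0, 0, 0, 0, -0.035, 1, 0, 0, 0, 0, 0, -0.03, 1, 0, 0, 5.6, 0, 0, 0, 1, 0, 0, 5.6, 0, 0, 0, 1, 0, 0, 5.6, 0, 0, 0, 1]'

```text
t: 15.87
eef_pos: [0.426, -0.1941, 0.1551]
eef_rot: [-0.002, -0.057, 0.998, 0.003]
wrist_force: [-0.6, -0.6, -2.4]
gripper_width: 0.0495
```

Call:
servo_tool --rows '[0, 0, 0, -0.021, 0.031, 0, 1, 0, 0, 0, -0.021, 0.031, 0, 1, 0, 0, 0, -0.021, 0.031, 0, 1, 0, 0, 0, -0.021, 0.031, 0, 1, 0, 0, 0, -0.021, 0.031, 0, 1, 0, 0, 0, -0.021, 0.031, 0, 1, 0, 0, 0, -0.021, 0.031, 0, 1, 0, 0, 0, -0.021, 0.031, 0, 1, 0, 0, 0, 0, 0, 0, 1, 0, 0, 0, 0, 0, 0, 1]'

```text
t: 16.7
eef_pos: [0.5691, 0.0813, 0.149]
eef_rot: [-0.007, -0.051, 0.999, 0.003]
wrist_force: [-0.4, -0.6, -2.6]
gripper_width: 0.0496
```

```bash
python3 -c "
from h import *
go([(cw(54.5,50,120),97.3,0),(cw(54.5,50,11),97.3,0)])"
```

```text
t 16.7 p [569.1  81.3 149. ] F [-0.4 -0.6 -2.6] w 49.6
turn [ 0.4 -0.7 -1.4] then shift [-38.3  55.8  29. ]
turn [0. 0. 0.] then shift [  0.   0. 109.]
```

Call:
servo_tool --rows '[0.4, -0.7, -1.4, -0.02, 0.028, 0, 1, 0, 0, 0, -0.02, 0.028, 0, 1, 0, 0, 0, 0, 0, 0, 1, 0, 0, 0, 0, 0, 0, 1]'

```text
t: 17.03
eef_pos: [0.6004, 0.1413, 0.1442]
eef_rot: [-0.005, -0.063, 0.998, -0.0]
wrist_force: [-1.0, -1.5, -1.1]
gripper_width: 0.0492
```

```bash
python3 -c "
from h import *
go([(cw(54.5,50,120),97.3,0),(cw(54.5,50,11),97.3,0)])"
```

```text
t 17.03 p [600.4 141.3 144.2] F [-1.  -1.5 -1.1] w 49.2
turn [-0.  -0.6 -0.1] then shift [ 0.4  0.3 24.2]
turn [0. 0. 0.] then shift [  0.   0. 109.]
```

Call:
servo_tool --rows '[0, -0.6, 0, 0, 0, 0.025, 1, 0, 0, 0, 0, 0, 0.03, 1, 0, 0, 0, 0, 0, 0.03, 1, 0, 0, 0, 0, 0, 0.02, 1, 0, 0, 0, 0, 0, 0, 1, 0, 0, 0, 0, 0, 0, 1]'

```text
t: 17.53
eef_pos: [0.5986, 0.1338, 0.0376]
eef_rot: [0.001, -0.059, 0.998, -0.001]
wrist_force: [-0.1, 0.1, -1.3]
gripper_width: 0.049
```

```bash
python3 -c "
from h import *
go([(cw(54.5,50,11),97.3,0)])"
```

```text
t 17.53 p [598.6 133.8  37.6] F [-0.1  0.1 -1.3] w 49.0
turn [-0.1  0.1 -0.5] then shift [-2.4  7.5 26.6]
```

Call:
servo_tool --rows '[0, 0, -0.5, -0.002, 0.008, 0.004, 1, 0, 0, 0, 0, 0, 0.01, 1, 0, 0, 0, 0, 0, 0.008, 1, 0, 0, 0, 0, 0, 0.004, 1, 0, 0, 0, 0, 0, 0.001, 1, 0, 0, 0, 0, 0, 0, -0.45, 0, 0, 0, 0, 0, 0, -0.45, 0, 0, 0, 0, 0, 0, -0.45]'

```text
t: 18.2
eef_pos: [0.6128, 0.1427, 0.0393]
eef_rot: [0.018, -0.064, 0.998, 0.002]
wrist_force: [-0.2, -0.2, -0.2]
gripper_width: 0.0613
```

Call:
servo_tool --rows '[0, 0, 0, 0, 0, -0.015, -0.45, 0, 0, 0, 0, 0, -0.03, -0.45, 0, 0, 0, 0, 0, -0.04, -0.45, 0, 0, 0, 0, 0, -0.04, -1, 0, 0, 0, 0, 0, -0.04, -1, 0, 0, 0, 0, -0.03, 0, -1, 0, 0, 0, 0, -0.04, 0, -1, 0, 0, 0, 0, -0.04, 0, -1, 0, 0, 0, 0, -0.04, 0, -1, 0, 0, 0, 0, -0.04, 0, -1]'

```text
t: 19.03
eef_pos: [0.6332, -0.0387, 0.2093]
eef_rot: [0.019, -0.074, 0.997, 0.007]
wrist_force: [1.7, -0.4, 0.4]
gripper_width: 0.0854
```

```bash
python3 -c "
from h import *
go([((572,-191,120),110,0),((572,-191,5),110,0)])"
```

```text
t 19.03 p [633.2 -38.7 209.3] F [ 1.7 -0.4  0.4] w 85.4
turn [  0.4   2.2 -11.5] then shift [ 109.7 -122.2   89.3]
turn [0. 0. 0.] then shift [  0.   0. 115.]
```

Call:
servo_tool --rows '[0, 1.1, -5.7, 0, 0, 0, -1, 0, 1.1, -5.7, 0, 0, 0, -1, 0, 0, 0, 0.028, -0.031, 0, -1, 0, 0, 0, 0.028, -0.031, 0, -1, 0, 0, 0, 0.028, -0.031, 0, -1, 0, 0, 0, 0.028, -0.031, 0, -1, 0, 0, 0, 0, 0, 0.03, -1, 0, 0, 0, 0, 0, 0.03, -1, 0, 0, 0, 0, 0, 0, -1]'

```text
t: 19.78
eef_pos: [0.5739, -0.208, 0.1448]
eef_rot: [0.004, -0.172, 0.985, 0.002]
wrist_force: [-1.2, 0.0, -1.9]
gripper_width: 0.0851
```

```bash
cat > chk.py <<'E'
from h import *
import sys
c=grab('top');W=pts(c);f=c['frame'];Z=np.nan_to_num(W[...,2])
a=np.radians(YAW);D=W[...,:2]*1000-C0;X=D[...,0]*np.cos(a)+D[...,1]*np.sin(a);Y=-D[...,0]*np.sin(a)+D[...,1]*np.cos(a)
def comp(m,lab,floor):
    m=cv2.morphologyEx(m.astype(np.uint8),cv2.MORPH_OPEN,np.ones((3,3)))
    n,l,s,_=cv2.connectedComponentsWithStats(m)
    for i in range(1,n):
        if s[i,4]<250: continue
        P=W[l==i];b=cv2.minAreaRect((np.c_[X[l==i],Y[l==i]] if lab=='in' else P[:,:2]*1000).astype(np.float32))
        A=np.c_[P[:,:2]-P[:,:2].mean(0),np.ones(len(P))];T=P[:,2]>np.percentile(P[:,2],40)
        print(lab,s[i,4],'c',np.round(b[0]),np.round(b[1]),round(b[2]),'z50/90',np.round(np.percentile(P[:,2],[50,90])*1000))
comp((abs(X)<106)&(abs(Y)<100)&(Z>.03)&(Z<.12),'in',8)
k=np.zeros(Z.shape,bool);k[150:250,345:465]=1
sat=cv2.cvtColor(f,cv2.COLOR_BGR2HSV)[...,1]
comp(k&(Z>.02)&(Z<.06),'out',0)
cv2.imwrite('pics/chk.png',cv2.resize(f[120:260,200:470],None,fx=2.9,fy=2.9,interpolation=2))
E
python3 chk.py; python3 -c "
from h import *
go([((572,-191,25),110,0),((572,-191,5),110,0)])"
```

```text
in 486 c [68. 46.] [76. 50.] 1 z50/90 [44. 47.]
out 480 c [ 427. -355.] [78. 51.] 11 z50/90 [36. 39.]
t 19.83 p [ 575.  -208.1  147.7] F [-0.2 -0.9 -0.1] w 85.5
turn [ 0.1  0.6 -0.1] then shift [ -3.   17.1 122.7]
turn [0. 0. 0.] then shift [ 0.  0. 20.]
```

View pics/chk.png

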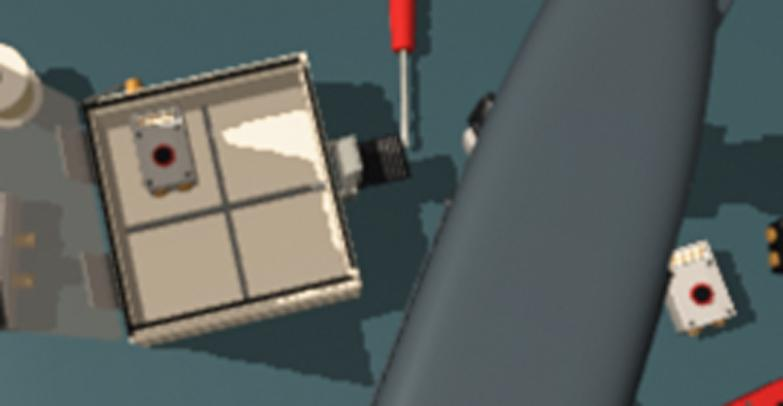

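amp2 lies flat in its bay at about chamber (66,46), with its top at 47 mm as expected. Next is amp0.

Call:
servo_tool --rows '[0, 0.6, 0, -0.003, 0.018, 0.03, -1, 0, 0, 0, 0, 0, 0.035, -1, 0, 0, 0, 0, 0, 0.03, -1, 0, 0, 0, 0, 0, 0.01, -1, 0, 0, 0, 0, 0, 0, -1]'

```text
t: 20.25
eef_pos: [0.5811, -0.1889, 0.0516]
eef_rot: [0.008, -0.175, 0.985, -0.003]
wrist_force: [0.5, 0.9, -0.7]
gripper_width: 0.0853
```

```bash
python3 -c "
from h import *
go([((572,-191,4),110,0)]);print(state()['joint_pos'].round(3))"
```

```text
t 20.25 p [ 581.1 -188.9   51.6] F [ 0.5  0.9 -0.7] w 85.3
turn [-0.5  0.8  0.1] then shift [ 9.3  1.2 47.6]
[-0.426  0.285  0.008  1.277  0.004 -0.777]
```

Call:
servo_tool --rows '[0, 0.4, 0, 0.01, 0.001, 0.012, -1, 0, 0.4, 0, 0.002, 0, 0.014, -1, 0, 0, 0, 0.001, 0, 0.012, -1, 0, 0, 0, 0.001, 0, 0.008, -1, 0, 0, 0, 0, 0, 0.003, -1]'

```text
t: 20.67
eef_pos: [0.577, -0.1945, 0.0112]
eef_rot: [0.008, -0.177, 0.984, -0.009]
wrist_force: [0.1, -0.5, -1.1]
gripper_width: 0.0856
```

```bash
python3 -c "
from h import *
go([((572,-191,4),110,0)])"
```

```text
t 20.67 p [ 577.  -194.5   11.2] F [ 0.1 -0.5 -1.1] w 85.6
turn [-1.2  0.7  0.3] then shift [3.5 5.  7.2]
```

Call:
servo_tool --rows '[-0.8, 0.7, 0.3, 0.004, 0.005, 0.005, -1, 0, 0, 0, 0, 0, 0.003, -1, 0, 0, 0, 0, 0, 0.001, 1, 0, 0, 0, 0, 0, 0, 1, 0, 0, 0, 0, 0, 0, 1, 0, 0, 0, 0, 0, 0, 1, 0, 0, 0, 0, 0, 0, 1, 0, 0, 0, 0, 0, 0, 1]'

```text
t: 21.33
eef_pos: [0.5728, -0.1912, 0.0027]
eef_rot: [0.001, -0.174, 0.985, -0.003]
wrist_force: [0.2, -0.2, -0.5]
gripper_width: 0.0493
```

```bash
python3 -c "
from h import *
go([((572,-191,160),110,0),(cw(54.5,-46,140),97.3,0)])"
```

```text
t 21.33 p [ 572.8 -191.2    2.7] F [ 0.2 -0.2 -0.5] w 49.3
turn [-0.3  0.1  0. ] then shift [   0.6    0.5 -157.3]
turn [ 0.   0.  12.7] then shift [-70.  230.3  20. ]
```

Call:
servo_tool --rows '[0, 0, 0, 0, 0, -0.025, 1, 0, 0, 0, 0, 0, -0.04, 1, 0, 0, 0, 0, 0, -0.04, 1, 0, 0, 0, 0, 0, -0.04, 1, 0, 0, 6.4, 0, 0, -0.01, 1, 0, 0, 6.3, 0, 0, 0, 1]'

```text
t: 21.83
eef_pos: [0.5662, -0.188, 0.1551]
eef_rot: [-0.007, -0.06, 0.998, 0.002]
wrist_force: [-0.1, 0.6, -2.9]
gripper_width: 0.0489
```

Call:
servo_tool --rows '[0, 0, 0, -0.01, 0.034, 0, 1, 0, 0, 0, -0.01, 0.036, 0, 1, 0, 0, 0, -0.01, 0.036, 0, 1, 0, 0, 0, -0.01, 0.036, 0, 1, 0, 0, 0, -0.01, 0.036, 0, 1, 0, 0, 0, -0.01, 0.036, 0, 1, 0, 0, 0, -0.01, 0.02, 0, 1, 0, 0, 0, 0, 0, 0, 1, 0, 0, 0, 0, 0, 0, 1]'

```text
t: 22.58
eef_pos: [0.6112, 0.0592, 0.1533]
eef_rot: [-0.006, -0.054, 0.998, 0.0]
wrist_force: [-0.7, 0.1, -2.5]
gripper_width: 0.0495
```

```bash
python3 -c "
from h import *
go([(cw(54.5,-48,100),97.3,0),(cw(54.5,-48,11),97.3,0)])"
```

```text
t 22.58 p [611.2  59.2 153.3] F [-0.7  0.1 -2.5] w 49.5
turn [ 0.  -0.7 -1.1] then shift [  0.6 -14.9  53.3]
turn [0. 0. 0.] then shift [ 0.  0. 89.]
```

Call:
servo_tool --rows '[0, -0.7, -1.1, 0.001, -0.015, 0.01, 1, 0, 0, 0, 0, 0, 0.03, 1, 0, 0, 0, 0.002, 0, 0.03, 1, 0, 0, 0, 0.002, 0, 0.025, 1, 0, 0, 0, 0.001, 0, 0.01, 1, 0, 0, 0, 0, 0, 0, 1]'

```text
t: 23.08
eef_pos: [0.607, 0.0383, 0.0453]
eef_rot: [0.001, -0.063, 0.998, -0.001]
wrist_force: [-1.3, -0.7, -1.8]
gripper_width: 0.0497
```

```bash
python3 -c "
from h import *
go([(cw(54.5,-48,11),97.3,0)])"
```

```text
t 23.08 p [607.   38.3  45.3] F [-1.3 -0.7 -1.8] w 49.7
turn [-0.1  0.1 -0.1] then shift [-6.2  5.3 34.3]
```

Call:
servo_tool --rows '[0, 0, 0, -0.006, 0.005, 0.003, 1, 0, 0, 0, 0, 0, 0.01, 1, 0, 0, 0, 0, 0, 0.01, 1, 0, 0, 0, 0, 0, 0.007, 1, 0, 0, 0, 0, 0, 0, 1, 0, 0, 0, 0, 0, 0, 1]'

```text
t: 23.58
eef_pos: [0.6218, 0.0456, 0.041]
eef_rot: [0.013, -0.061, 0.998, -0.002]
wrist_force: [1.0, 0.2, -3.0]
gripper_width: 0.049
```

```bash
python3 -c "
from h import *
go([(cw(54.5,-48,11),97.3,0)])"
```

```text
t 23.58 p [621.8  45.6  41. ] F [ 1.   0.2 -3. ] w 49.0
turn [-0.3  1.5 -0.3] then shift [ 9.4 -0.1 30. ]
```

```bash
python3 -c "
from h import *
s=state();print(s['joint_pos'].round(3),s['joint_efforts'].round(1),s['dq'].round(3),s['wrist_torque'].round(2))
c=grab('side');cv2.imwrite('pics/s6.png',cv2.resize(c['frame'][0:260,200:460],None,fx=2.3,fy=2.3))"
```

```text
[-0.033  0.313  0.021  1.252 -0.002 -0.156] [  0.1 -44.5  32.    0.2   0.    0. ] [ 0.008 -0.021  0.039  0.022 -0.003  0.006] [ 0.04 -0.02  0.05]
```

View pics/s6.png

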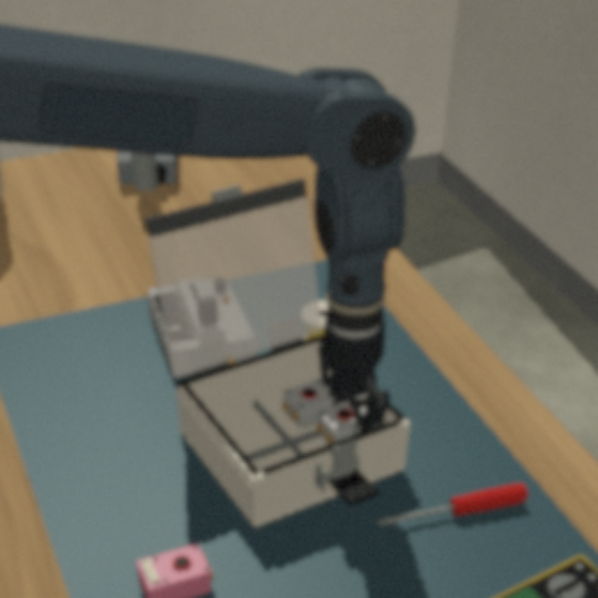

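Call:
servo_tool --rows '[0, 1.5, 0, 0.009, 0, 0.02, 1]'

```text
t: 23.72
eef_pos: [0.6226, 0.0447, 0.0309]
eef_rot: [0.01, -0.062, 0.998, -0.004]
wrist_force: [-13.0, 22.5, 79.9]
gripper_width: 0.0492
```

Call:
servo_tool --rows '[0, 0, 0, 0, 0, 0, 1]'

```text
t: 23.8
eef_pos: [0.6256, 0.0462, 0.0359]
eef_rot: [0.014, -0.062, 0.998, -0.004]
wrist_force: [-5.2, 4.9, 2.1]
gripper_width: 0.0495
```

Call:
servo_tool --rows '[0, 0, 0, 0, 0, 0, 1]'

```text
t: 23.88
eef_pos: [0.6258, 0.0466, 0.0378]
eef_rot: [0.014, -0.063, 0.998, -0.004]
wrist_force: [-3.8, -1.2, -3.9]
gripper_width: 0.0492
```

```bash
python3 -c "
from h import *
go([(cw(54.5,-48,11),97.3,0)])"
```

```text
t 23.88 p [625.8  46.6  37.8] F [-3.8 -1.2 -3.9] w 49.2
turn [-0.5  1.6 -0.1] then shift [13.5 -0.6 26.8]
```

Vertical force reached 80 N, so this is a real contact. I'll back off and use the side depth to see how the module sits in the jaws.

Call:
servo_tool --rows '[0, 1.6, 0, 0.012, 0, -0.03, 1, 0, 0, 0, 0, 0, 0, 1]'

```text
t: 24.05
eef_pos: [0.6121, 0.0453, 0.0664]
eef_rot: [-0.001, -0.063, 0.998, -0.005]
wrist_force: [2.3, 0.6, -0.7]
gripper_width: 0.0492
```

```bash
python3 -c "
from h import *
go([(cw(54.5,-48,11),97.3,0)])
for n in('side','top'):
    c=grab(n);W=pts(c)*1000;a=np.radians(YAW);D=W[...,:2]-C0
    X=D[...,0]*np.cos(a)+D[...,1]*np.sin(a);Y=-D[...,0]*np.sin(a)+D[...,1]*np.cos(a);Z=W[...,2]
    m=(X>-20)&(X<125)&(Y>-140)&(Y<20)&(Z>24)&(Z<150)
    print(n,m.sum())
    H=np.full((16,15),0)
    for x,y,z in zip(X[m],Y[m],Z[m]):
        i=int((20-y)//10);j=int((x+20)//10);H[i,j]=max(H[i,j],z)
    print('rows y 20..-140, cols x -20..125');print(H)
"
```

```text
t 24.05 p [612.1  45.3  66.4] F [ 2.3  0.6 -0.7] w 49.2
turn [-0.5 -0.2 -0.1] then shift [-0.2 -1.  55.4]
side 1398
rows y 20..-140, cols x -20..125
[[  0   0   0   0  41  39 148   0   0   0   0   0  70   0   0]
 [  0  24   0   0   0 125 149 146   0   0   0   0  79   0   0]
 [  0   0   0   0   0   0 134   0   0   0   0   0  85   0   0]
 [  0   0   0   0   0 142 124 121 115   0   0   0   0   0   0]
 [  0   0   0 101 104 149 138 116 108 103   0   0   0   0   0]
 [  0   0  89 103 104 147 147 103   0   0   0   0  32   0   0]
 [  0   0   0 102 103 106 149 104 104 104   0   0  59   0   0]
 [  0   0   0 103 104 104 106 103   0 100   0   0  88   0   0]
 [  0   0  89 103 103 148 139 144 141  85  83  89  91  84   0]
 [  0   0   0 104 101 149 148 149   0  89  88  74  90   0   0]
 [  0   0   0   0   0 125 130  98  99   0   0   0  89   0   0]
 [  0   0   0   0   0 121 145 129 129   0   0   0  90  79   0]
 [ 89  91  89  91  89  89 149 149 145  89  90  90  91  80   0]
 [ 97  57   0   0  72   0   0  75   0  30   0   0   0   0   0]
 [108 108 108 108  72   0   0   0   0   0   0   0   0   0   0]
 [109 
[... 407 characters left out ...]
0   0]
 [  0   0   0   0   0   0   0   0   0   0   0   0   0   0   0]
 [  0   0   0   0   0   0   0   0   0   0   0   0   0   0   0]
 [  0   0   0   0   0   0   0   0   0   0   0   0   0   0   0]
 [  0   0   0   0   0   0   0   0   0   0   0   0   0   0   0]
 [  0   0   0   0   0   0 133 132   0   0   0   0   0   0   0]
 [  0   0   0   0   0   0 125 121 117   0   0   0  90  78   0]
 [  0   0   0   0   0   0 146 122 120   0   0   0  89  87   0]
 [ 89  92  89  90  90  88 149  89  47   0   0  87  87  83   0]
 [ 96  95  99  95  72   0 145   0   0   0   0   0   0   0   0]
 [104 106 109 108  68   0   0   0   0   0   0   0   0   0   0]
 [108 109 109 110  57   0   0   0   0   0   0   0   0   0   0]]
```

The gasketed rim stands at 90 mm, not 80, so the open finger linkage was touching it. The module itself hangs flat. I'll place it closer to the middle, at y≈-40, and lower it gently.

```bash
python3 -c "
from h import *
go([(cw(52,-39,66),97.3,0),(cw(52,-39,22),97.3,0)])"
```

```text
t 24.15 p [609.5  45.4  60.2] F [ 0.9 -0.8 -3.5] w 49.5
turn [-0.5 -0.6 -0.1] then shift [-0.3  7.6 -5.8]
turn [0. 0. 0.] then shift [ 0.  0. 44.]
```

Call:
servo_tool --rows '[-0.5, -0.6, 0, 0, 0.008, 0, 1, 0, 0, 0, 0, 0, 0.01, 1, 0, 0, 0, 0, 0, 0.01, 1, 0, 0, 0, 0, 0, 0.006, 1, 0, 0, 0, 0, 0, 0, 1]'

```text
t: 24.57
eef_pos: [0.6045, 0.0538, 0.0232]
eef_rot: [-0.005, -0.063, 0.998, 0.001]
wrist_force: [-0.8, -1.0, -3.5]
gripper_width: 0.0492
```

```bash
python3 -c "
from h import *
go([(cw(52,-39,22),97.3,0)])"
```

```text
t 24.57 p [604.5  53.8  23.2] F [-0.8 -1.  -3.5] w 49.2
turn [ 0.2 -0.5 -0.1] then shift [-4.2 -1.4  1.2]
```

Call:
servo_tool --rows '[0, 0, 0, -0.003, -0.001, 0.003, 1, 0, 0, 0, 0, 0, 0.003, 1, 0, 0, 0, 0, 0, 0, 1]'

```text
t: 24.82
eef_pos: [0.6055, 0.053, 0.0131]
eef_rot: [-0.008, -0.062, 0.998, 0.001]
wrist_force: [-0.1, 0.3, -3.1]
gripper_width: 0.0494
```

Call:
servo_tool --rows '[0, 0, 0, 0, 0, 0, -0.4, 0, 0, 0, 0, 0, 0, -0.4, 0, 0, 0, 0, 0, 0, -0.4, 0, 0, 0, 0, 0, -0.01, -0.4, 0, 0, 0, 0, 0, -0.03, -0.4, 0, 0, 0, 0, 0, -0.04, -0.4, 0, 0, 0, 0, 0, -0.04, -1, 0, 0, 0, 0, 0, -0.04, -1]'

```text
t: 25.48
eef_pos: [0.6031, 0.0538, 0.1736]
eef_rot: [-0.014, -0.063, 0.998, 0.004]
wrist_force: [1.5, 0.8, -0.5]
gripper_width: 0.0814
```

```bash
python3 -c "
from h import *
go([((564,-353,160),71,0),((564,-353,12),71,0)])"
```

```text
t 25.48 p [603.1  53.8 173.6] F [ 1.5  0.8 -0.5] w 81.4
turn [ 0.2 -1.7 26.2] then shift [ -95.5 -397.4   13.6]
turn [0. 0. 0.] then shift [  0.   0. 148.]
```

Call:
servo_tool --rows '[0, 0, 6.6, 0, 0, -0.005, -1, 0, -0.8, 6.6, 0, 0, 0, -1, 0, -0.8, 6.5, 0, 0, 0, -1, 0, 0, 6.5, 0, 0, 0, -1, 0, 0, 0, -0.009, -0.038, 0, -1, 0, 0, 0, -0.009, -0.038, 0, -1, 0, 0, 0, -0.009, -0.038, 0, -1, 0, 0, 0, -0.009, -0.038, 0, -1, 0, 0, 0, -0.009, -0.038, 0, -1, 0, 0, 0, -0.009, -0.038, 0, -1]'

```text
t: 26.32
eef_pos: [0.5909, -0.183, 0.2211]
eef_rot: [0.033, 0.17, 0.985, 0.003]
wrist_force: [1.5, -0.1, -0.1]
gripper_width: 0.0857
```

Call:
servo_tool --rows '[0, 0, 0, -0.009, -0.038, 0, -1, 0, 0, 0, -0.009, -0.038, 0, -1, 0, 0, 0, -0.009, -0.038, 0, -1, 0, 0, 0, -0.009, -0.038, 0, -1, 0, 0, 0, -0.007, -0.03, 0, -1, 0, 0, 0, 0, 0, 0, -1, 0, 0, 0, 0, 0, 0, -1]'

```text
t: 26.9
eef_pos: [0.5656, -0.3928, 0.2373]
eef_rot: [0.043, 0.177, 0.983, -0.006]
wrist_force: [0.4, 1.1, -0.2]
gripper_width: 0.0849
```

```bash
python3 chk.py;python3 -c "
from h import *
go([((564,-353,40),71,0),((564,-353,5),71,0)])"
```

```text
in 463 c [ 51. -40.] [50. 78.] 90 z50/90 [44. 48.]
in 493 c [67. 46.] [78. 50.] 0 z50/90 [44. 48.]
out 507 c [ 565. -354.] [51. 80.] 71 z50/90 [36. 40.]
t 26.95 p [ 565.6 -393.   237.4] F [-0.5 -0.5  0.1] w 85.0
turn [ 0.   5.  -1.4] then shift [ 14.5  37.3 197.4]
turn [0. 0. 0.] then shift [ 0.  0. 35.]
```

Call:
servo_tool --rows '[0, 5, -1.4, 0.007, 0.019, 0, -1, 0, 0, 0, 0.007, 0.019, 0.02, -1, 0, 0, 0, 0, 0, 0.035, -1, 0, 0, 0, 0, 0, 0.035, -1, 0, 0, 0, 0, 0, 0.035, -1, 0, 0, 0, 0, 0, 0.03, -1, 0, 0, 0, 0, 0, 0, -1]'

```text
t: 27.53
eef_pos: [0.5724, -0.3465, 0.0791]
eef_rot: [0.001, 0.16, 0.987, -0.001]
wrist_force: [-0.8, 1.5, -2.3]
gripper_width: 0.085
```

```bash
python3 -c "
from h import *
go([((565,-354,5),71,0)])"
```

```text
t 27.53 p [ 572.4 -346.5   79.1] F [-0.8  1.5 -2.3] w 85.0
turn [-0.   0.1  0.6] then shift [ 4.5 -9.5 74.1]
```

Call:
servo_tool --rows '[0, 0, 0.6, 0.005, -0.009, 0.02, -1, 0, 0, 0, 0, 0, 0.02, -1, 0, 0, 0, 0, 0, 0.016, -1, 0, 0, 0, 0, 0, 0.01, -1, 0, 0, 0, 0, 0, 0, -1]'

```text
t: 27.95
eef_pos: [0.5695, -0.3493, 0.0211]
eef_rot: [0.004, 0.161, 0.987, -0.002]
wrist_force: [-0.6, -0.4, -0.6]
gripper_width: 0.0854
```

```bash
python3 -c "
from h import *
go([((565,-354,4),71,0)])"
```

```text
t 27.95 p [ 569.5 -349.3   21.1] F [-0.6 -0.4 -0.6] w 85.4
turn [-0.2  0.5  0.5] then shift [ 2.7 -5.9 17.1]
```

Call:
servo_tool --rows '[0, 0.4, 0.5, 0.003, -0.006, 0.004, -1, 0, 0, 0, 0, 0, 0.007, -1, 0, 0, 0, 0, 0, 0.004, -1, 0, 0, 0, 0, 0, 0.001, 1, 0, 0, 0, 0, 0, 0, 1, 0, 0, 0, 0, 0, 0, 1, 0, 0, 0, 0, 0, 0, 1, 0, 0, 0, 0, 0, 0, 1, 0, 0, 0, 0, 0, 0, 1]'

```text
t: 28.7
eef_pos: [0.5696, -0.3571, 0.0138]
eef_rot: [0.007, 0.165, 0.986, -0.005]
wrist_force: [-0.1, 0.6, -2.1]
gripper_width: 0.0487
```

```bash
python3 -c "
from h import *
go([((565,-354,150),97.3,0),(cw(-54.5,38,160),97.3,0)])"
```

```text
t 28.7 p [ 569.6 -357.1   13.8] F [-0.1  0.6 -2.1] w 48.7
turn [ -0.6   0.7 -26.3] then shift [   4.2    3.7 -136.2]
turn [0. 0. 0.] then shift [ 11.3 475.1 -10. ]
```

Call:
servo_tool --rows '[0, 0, 0, 0, 0, -0.025, 1, 0, 0, 0, 0, 0, -0.035, 1, 0, 0, 0, 0, 0, -0.04, 1, 0, 0, 0, 0, 0, -0.04, 1, 0, 0.4, -6.6, 0, 0, -0.015, 1, 0, 0.3, -6.6, 0, 0, 0, 1, 0, 0, -6.6, 0, 0, 0, 1, 0, 0, -6.5, 0, 0, 0, 1, 0, 0, 0, 0, 0.03, 0, 1, 0, 0, 0, 0, 0.036, 0, 1]'

```text
t: 29.53
eef_pos: [0.5537, -0.2927, 0.1645]
eef_rot: [-0.007, -0.072, 0.997, -0.001]
wrist_force: [1.0, 1.8, -1.7]
gripper_width: 0.0488
```

Call:
servo_tool --rows '[0, 0, 0, 0.001, 0.037, 0, 1, 0, 0, 0, 0.001, 0.037, 0, 1, 0, 0, 0, 0.001, 0.037, 0, 1, 0, 0, 0, 0.001, 0.037, 0, 1, 0, 0, 0, 0.001, 0.037, 0, 1, 0, 0, 0, 0.001, 0.037, 0, 1, 0, 0, 0, 0.001, 0.037, 0, 1, 0, 0, 0, 0.001, 0.037, 0, 1, 0, 0, 0, 0.001, 0.03, 0, 1, 0, 0, 0, 0, 0, 0, 1]'

```text
t: 30.37
eef_pos: [0.489, 0.0475, 0.1579]
eef_rot: [-0.012, -0.071, 0.997, 0.004]
wrist_force: [0.4, -0.6, -2.9]
gripper_width: 0.049
```

```bash
python3 -c "
from h import *
go([(cw(-52,38,130),97.3,0),(cw(-52,38,24),97.3,0)])"
```

```text
t 30.37 p [489.   47.5 157.9] F [ 0.4 -0.6 -2.9] w 49.0
turn [ 0.5 -1.4  0.9] then shift [-15.6  67.1  27.9]
turn [0. 0. 0.] then shift [  0.   0. 106.]
```

Call:
servo_tool --rows '[0.5, -1.4, 0.9, -0.008, 0.033, 0, 1, 0, 0, 0, -0.008, 0.033, 0, 1, 0, 0, 0, 0, 0, 0.02, 1, 0, 0, 0, 0, 0, 0.03, 1, 0, 0, 0, 0, 0, 0.02, 1, 0, 0, 0, 0, 0, 0, 1]'

```text
t: 30.87
eef_pos: [0.4964, 0.1195, 0.0859]
eef_rot: [0.003, -0.066, 0.998, -0.001]
wrist_force: [-0.9, -0.6, -2.3]
gripper_width: 0.0491
```

```bash
python3 -c "
from h import *
go([(cw(-52,39,24),97.3,0)])"
```

```text
t 30.87 p [496.4 119.5  85.9] F [-0.9 -0.6 -2.3] w 49.1
turn [-0.1  0.3  0.2] then shift [ 1.  -2.3 61.9]
```

Call:
servo_tool --rows '[0, 0, 0, 0.001, -0.002, 0.014, 1, 0, 0, 0, 0, 0, 0.014, 1, 0, 0, 0, 0, 0, 0.01, 1, 0, 0, 0, 0, 0, 0.008, 1, 0, 0, 0, 0, 0, 0, 1]'

```text
t: 31.28
eef_pos: [0.4957, 0.1156, 0.0391]
eef_rot: [0.002, -0.065, 0.998, -0.001]
wrist_force: [-0.1, 0.2, -2.3]
gripper_width: 0.049
```

```bash
python3 -c "
from h import *
go([(cw(-52,39,24),97.3,0)])"
```

```text
t 31.28 p [495.7 115.6  39.1] F [-0.1  0.2 -2.3] w 49.0
turn [-0.2  0.2  0.2] then shift [-0.2  1.5 15.1]
```

Call:
servo_tool --rows '[0, 0, 0, 0, 0.001, 0.006, 1, 0, 0, 0, 0, 0, 0.005, 1, 0, 0, 0, 0, 0, 0.003, 1, 0, 0, 0, 0, 0, 0, 1]'

```text
t: 31.62
eef_pos: [0.4977, 0.1163, 0.0264]
eef_rot: [0.004, -0.065, 0.998, -0.001]
wrist_force: [-0.4, 0.6, -3.2]
gripper_width: 0.0486
```

Call:
servo_tool --rows '[0, 0, 0, 0, 0, 0, -0.4, 0, 0, 0, 0, 0, 0, -0.4, 0, 0, 0, 0, 0, 0, -0.4, 0, 0, 0, 0, 0, -0.01, -0.4, 0, 0, 0, 0, 0, -0.03, -0.4, 0, 0, 0, 0, 0, -0.04, -0.4, 0, 0, 0, 0, 0, -0.04, -1, 0, 0, 0, 0, 0, -0.04, -1]'

```text
t: 32.28
eef_pos: [0.491, 0.1162, 0.1872]
eef_rot: [-0.003, -0.065, 0.998, -0.002]
wrist_force: [0.5, -0.5, -0.4]
gripper_width: 0.0816
```

```bash
python3 -c "
from h import *
go([((427,-355.5,160),102,0),((427,-355.5,12),102,0)])"
```

```text
t 32.28 p [491.  116.2 187.2] F [ 0.5 -0.5 -0.4] w 81.6
turn [-0.2 -0.4 -4.6] then shift [ 160.7 -448.1   27.2]
turn [0. 0. 0.] then shift [  0.   0. 148.]
```

Call:
servo_tool --rows '[0, 0, -4.6, 0, 0, 0, -1, 0, 0, 0, 0.013, -0.036, 0, -1, 0, 0, 0, 0.013, -0.036, 0, -1, 0, 0, 0, 0.013, -0.036, 0, -1, 0, 0, 0, 0.013, -0.036, 0, -1, 0, 0, 0, 0.013, -0.036, 0, -1, 0, 0, 0, 0.013, -0.036, 0, -1, 0, 0, 0, 0.013, -0.036, 0, -1, 0, 0, 0, 0.013, -0.036, 0, -1, 0, 0, 0, 0.013, -0.036, 0, -1]'

```text
t: 33.12
eef_pos: [0.4594, -0.2312, 0.2215]
eef_rot: [0.024, -0.117, 0.993, -0.006]
wrist_force: [1.8, 0.1, 0.0]
gripper_width: 0.0853
```

Call:
servo_tool --rows '[0, 0, 0, 0.013, -0.036, 0, -1, 0, 0, 0, 0.013, -0.036, 0, -1, 0, 0, 0, 0.013, -0.03, 0, -1, 0, 0, 0, 0, 0, 0, -1, 0, 0, 0, 0, 0, 0, -1]'

```text
t: 33.53
eef_pos: [0.442, -0.3544, 0.2292]
eef_rot: [0.027, -0.111, 0.993, -0.012]
wrist_force: [-0.0, 0.4, -0.5]
gripper_width: 0.0852
```

```bash
python3 chk.py;python3 -c "
from h import *
go([((427,-355,60),102,0),((427,-355,12),102,0)])"
```

```text
in 485 c [ 50. -40.] [50. 78.] 90 z50/90 [44. 48.]
in 481 c [66. 46.] [50. 78.] 90 z50/90 [44. 48.]
in 518 c [-59.  37.] [50. 90.] 90 z50/90 [44. 47.]
out 498 c [ 427. -355.] [78. 51.] 12 z50/90 [36. 39.]
t 33.58 p [ 442.1 -354.5  229.3] F [-0.1 -0.2  0.2] w 85.0
turn [-1.8  3.   0.8] then shift [ 14.9   2.6 169.3]
turn [0. 0. 0.] then shift [ 0.  0. 48.]
```

Call:
servo_tool --rows '[-1.8, 3, 0.8, 0.008, 0.003, 0.01, -1, 0, 0, 0, 0.008, 0, 0.035, -1, 0, 0, 0, 0.002, 0, 0.037, -1, 0, 0, 0, 0.002, 0, 0.037, -1, 0, 0, 0, 0, 0, 0.03, -1, 0, 0, 0, 0, 0, 0, -1]'

```text
t: 34.08
eef_pos: [0.4285, -0.3533, 0.0849]
eef_rot: [0.004, -0.109, 0.994, -0.005]
wrist_force: [-1.0, 0.9, -1.6]
gripper_width: 0.0851
```

```bash
python3 -c "
from h import *
go([((427,-355,11),102,0)])"
```

```text
t 34.08 p [ 428.5 -353.3   84.9] F [-1.   0.9 -1.6] w 85.1
turn [-0.6  0.4  0.5] then shift [ 1.8 -1.3 73.9]
```

Call:
servo_tool --rows '[-0.6, 0.4, 0.5, 0.002, -0.001, 0.02, -1, 0, 0, 0, 0.001, 0, 0.022, -1, 0, 0, 0, 0.001, 0, 0.018, -1, 0, 0, 0, 0, 0, 0.01, -1, 0, 0, 0, 0, 0, 0, -1]'

```text
t: 34.5
eef_pos: [0.43, -0.3518, 0.0214]
eef_rot: [0.003, -0.109, 0.994, -0.003]
wrist_force: [0.2, 0.7, 0.7]
gripper_width: 0.0852
```

```bash
python3 -c "
from h import *
go([((427,-355,10),102,0)])"
```

```text
t 34.5 p [ 430.  -351.8   21.4] F [0.2 0.7 0.7] w 85.2
turn [-0.3  0.3  0.5] then shift [ 3.6 -2.5 11.4]
```

Call:
servo_tool --rows '[0, 0, 0.5, 0.004, -0.003, 0.006, -1, 0, 0, 0, 0, 0, 0.005, -1, 0, 0, 0, 0, 0, 0.001, 1, 0, 0, 0, 0, 0, 0, 1, 0, 0, 0, 0, 0, 0, 1, 0, 0, 0, 0, 0, 0, 1, 0, 0, 0, 0, 0, 0, 1, 0, 0, 0, 0, 0, 0, 1]'

```text
t: 35.17
eef_pos: [0.4315, -0.3587, 0.0178]
eef_rot: [0.007, -0.105, 0.994, -0.007]
wrist_force: [0.1, 1.1, -3.0]
gripper_width: 0.0487
```

Call:
servo_tool --rows '[0, 0, 0, 0, 0, -0.02, 1, 0, 0, 0, 0, 0, -0.035, 1, 0, 0, 0, 0, 0, -0.04, 1, 0, 0, 0, 0, 0, -0.04, 1, 0, 0, 4.7, 0, 0, -0.02, 1, 0, 0, 0, 0, 0, 0, 1]'

```text
t: 35.67
eef_pos: [0.4244, -0.3524, 0.1697]
eef_rot: [0.001, -0.063, 0.998, 0.0]
wrist_force: [0.6, -0.1, -2.0]
gripper_width: 0.0484
```

```bash
python3 -c "
from h import *
go([(cw(-54,-39,160),97.3,0)])"
```

```text
t 35.67 p [ 424.4 -352.4  169.7] F [ 0.6 -0.1 -2. ] w 48.4
turn [ 0.   0.1 -0.1] then shift [-128.5  378.6    9.7]
```

Call:
servo_tool --rows '[0, 0, 0, -0.012, 0.032, 0, 1, 0, 0, 0, -0.012, 0.037, 0, 1, 0, 0, 0, -0.012, 0.037, 0, 1, 0, 0, 0, -0.012, 0.037, 0, 1, 0, 0, 0, -0.012, 0.037, 0, 1, 0, 0, 0, -0.012, 0.037, 0, 1, 0, 0, 0, -0.012, 0.037, 0, 1, 0, 0, 0, -0.012, 0.037, 0, 1, 0, 0, 0, -0.012, 0.037, 0, 1, 0, 0, 0, 0, 0, 0, 1]'

```text
t: 36.5
eef_pos: [0.4863, -0.002, 0.1505]
eef_rot: [-0.006, -0.067, 0.998, 0.002]
wrist_force: [0.5, -0.9, -2.8]
gripper_width: 0.0486
```

```bash
python3 -c "
from h import *
go([(cw(-54,-39,120),97.3,0)])"
```

```text
t 36.5 p [486.3  -2.  150.5] F [ 0.5 -0.9 -2.8] w 48.6
turn [ 0.3 -0.7  0.4] then shift [-22.6  38.9  30.5]
```

Call:
servo_tool --rows '[0.3, -0.7, 0.4, -0.011, 0.019, 0, 1, 0, 0, 0, -0.011, 0.019, 0, 1, 0, 0, 0, 0, 0, 0.02, 1, 0, 0, 0, 0, 0, 0.03, 1, 0, 0, 0, 0, 0, 0.015, 1, 0, 0, 0, 0, 0, 0, 1]'

```text
t: 37.0
eef_pos: [0.4985, 0.0449, 0.0717]
eef_rot: [-0.006, -0.075, 0.997, 0.0]
wrist_force: [-0.8, 0.1, -2.4]
gripper_width: 0.0487
```

```bash
python3 -c "
from h import *
go([(cw(-54,-39,27),97.3,0)])"
```

```text
t 37.0 p [498.5  44.9  71.7] F [-0.8  0.1 -2.4] w 48.7
turn [ 0.1 -0.6  1.3] then shift [-4.5 -6.  44.7]
```

Call:
servo_tool --rows '[0, -0.6, 1.3, -0.004, -0.006, 0.01, 1, 0, 0, 0, 0, 0, 0.013, 1, 0, 0, 0, 0, 0, 0.01, 1, 0, 0, 0, 0, 0, 0.006, 1, 0, 0, 0, 0, 0, 0, 1]'

```text
t: 37.42
eef_pos: [0.4991, 0.0387, 0.0257]
eef_rot: [-0.005, -0.065, 0.998, 0.001]
wrist_force: [-0.0, 0.2, -1.6]
gripper_width: 0.0492
```

```bash
python3 -c "
from h import *
go([(cw(-54,-39,27),97.3,0)])"
```

```text
t 37.42 p [499.1  38.7  25.7] F [-0.   0.2 -1.6] w 49.2
turn [ 0.2 -0.5  0.2] then shift [-4.6  0.2 -1.3]
```

Call:
servo_tool --rows '[0, 0, 0, 0, 0, 0, -0.4, 0, 0, 0, 0, 0, 0, -0.4, 0, 0, 0, 0, 0, 0, -0.4, 0, 0, 0, 0, 0, -0.01, -0.4, 0, 0, 0, 0, 0, -0.03, -0.4, 0, 0, 0, 0, 0, -0.04, -0.4, 0, 0, 0, 0, 0, -0.04, -0.2, 0, 0, 0, 0, 0, -0.04, -0.2, 0, 0, 0, 0, 0, -0.04, -0.2, 0, 0, 0, 0, 0, -0.04, -0.2]'

```text
t: 38.25
eef_pos: [0.4975, 0.0374, 0.2732]
eef_rot: [-0.008, -0.066, 0.998, 0.0]
wrist_force: [1.1, -0.0, -0.0]
gripper_width: 0.0513
```

Call:
servo_tool --rows '[0, 0, 0, 0, 0, -0.04, -0.2, 0, 0, 0, 0, 0, -0.04, -0.2, 0, 0, 0, 0, 0, -0.04, -0.2, 0, 0, 0, 0, 0, 0, -0.2]'

```text
t: 38.58
eef_pos: [0.4991, 0.0362, 0.4095]
eef_rot: [0.008, -0.066, 0.998, -0.003]
wrist_force: [-0.5, -0.5, 0.9]
gripper_width: 0.0508
```

```bash
python3 -c "
from h import *
go([((517,345,375),84,0),((517,336,130),84,0)]);print(state()['joint_pos'].round(2))"
```

```text
t 38.58 p [499.1  36.2 409.5] F [-0.5 -0.5  0.9] w 50.8
turn [-0.3  0.9 13.5] then shift [ 14.5 309.   34.5]
turn [0. 0. 0.] then shift [ -0.9  -9.  245. ]
[-0.06  0.1   0.53  1.98 -0.   -0.19]
```

Call:
servo_tool --rows '[0, 0.5, 6.7, 0, 0, 0, -0.2, 0, 0.4, 6.7, 0, 0, 0, -0.2, 0, 0, 0, 0.002, 0.038, 0, -0.2, 0, 0, 0, 0.002, 0.038, 0, -0.2, 0, 0, 0, 0.002, 0.038, 0, -0.2, 0, 0, 0, 0.002, 0.038, 0, -0.2, 0, 0, 0, 0.002, 0.038, 0, -0.2, 0, 0, 0, 0.002, 0.038, 0, -0.2, 0, 0, 0, 0.002, 0.038, 0, -0.2, 0, 0, 0, 0, 0.03, 0, -0.2]'

```text
t: 39.42
eef_pos: [0.5224, 0.3316, 0.437]
eef_rot: [0.027, 0.066, 0.997, -0.004]
wrist_force: [0.1, 0.6, 0.9]
gripper_width: 0.0514
```

Call:
servo_tool --rows '[0, 0, 0, 0, 0.012, 0, -0.2, 0, 0, 0, 0, 0, 0, -0.2, 0, 0, 0, 0, 0, 0, -0.2]'

```text
t: 39.67
eef_pos: [0.5232, 0.3506, 0.4375]
eef_rot: [0.029, 0.062, 0.998, -0.002]
wrist_force: [0.2, 0.3, 0.8]
gripper_width: 0.0515
```

```bash
python3 chk.py; python3 -c "
from h import *
go([((517,340,250),84,0),((517,334,75),84,0)]);print(state()['joint_pos'].round(2))
c=load('top');W=pts(c)*1000;Z=W[...,2]
m=np.zeros(Z.shape,bool);m[150:250,110:260]=1
for lo,hi in((60,120),(150,200),(250,330)):
    P=W[m&(Z>lo)&(Z<hi)];print(lo,len(P),np.round(np.percentile(P,[1,99],axis=0)).tolist() if len(P) else '')"
```

```text
in 478 c [ 51. -40.] [50. 77.] 90 z50/90 [44. 48.]
in 490 c [68. 46.] [76. 50.] 0 z50/90 [44. 48.]
in 486 c [-64. -40.] [50. 83.] 90 z50/90 [45. 49.]
in 508 c [-53.  37.] [76. 50.] 0 z50/90 [44. 48.]
t 39.72 p [523.1 350.2 437.7] F [-0.8  0.1 -0. ] w 51.3
turn [-0.1  3.4 -1.1] then shift [  5.  -10.8 187.7]
turn [0. 0. 0.] then shift [ -0.6  -6.  175. ]
[ 0.5   0.59  1.23  2.16 -0.03  0.62]
60 1480 [[428.0, 131.0, 60.0], [656.0, 449.0, 119.0]]
150 860 [[424.0, 199.0, 151.0], [637.0, 234.0, 200.0]]
250 1350 [[420.0, 225.0, 251.0], [606.0, 262.0, 310.0]]
```

```bash
python3 -c "
from h import *
c=load('top');W=pts(c)*1000;a=np.radians(YAW);D=W[...,:2]-C0
X=D[...,0]*np.cos(a)+D[...,1]*np.sin(a);Y=-D[...,0]*np.sin(a)+D[...,1]*np.cos(a);Z=W[...,2]
for x,y in((51,-40),(67,46),(-64,-40),(-53,37)):
    m=(abs(X-x)<34)&(abs(Y-y)<20)&(Z>38)&(Z<60)
    k=np.linalg.lstsq(np.c_[X[m]-x,Y[m]-y,np.ones(m.sum())],Z[m],rcond=None)[0];print(x,y,m.sum(),k.round(3))
    m=(abs(Y-y)<15)&(Z>38)&(Z<60)&(abs(X-x)<60);print(np.percentile(X[m],[1,99]).round())
"
```

```text
51 -40 329 [ 2.0000e-02 -1.2000e-02  4.4948e+01]
[ 14. 109.]
67 46 339 [ 2.7000e-02 -1.1000e-02  4.4863e+01]
[ 30. 109.]
-64 -40 341 [ 8.0000e-03 -1.8000e-02  4.4802e+01]
[-112.  -24.]
-53 37 353 [1.8000e-02 1.0000e-03 4.4848e+01]
[-112.  -16.]
```

Call:
servo_tool --rows '[0, 3.4, -1.1, 0.005, 0, 0.03, -0.2, 0, 0, 0, 0, 0, 0.035, -0.2, 0, 0, 0, 0, 0, 0.035, -0.2, 0, 0, 0, 0, 0, 0.035, -0.2, 0, 0, 0, 0, 0, 0.035, -0.2, 0, 0, 0, 0, 0, 0.035, -0.2, 0, 0, 0, 0, 0, 0, -0.2, 0, 0, 0, 0, 0, 0, -0.2]'

```text
t: 40.38
eef_pos: [0.5183, 0.3339, 0.2336]
eef_rot: [0.004, 0.06, 0.998, -0.001]
wrist_force: [0.5, 0.0, 1.8]
gripper_width: 0.0513
```

```bash
python3 -c "
from h import *
go([((517,334,130),84,0),((517,334,73),84,0)])"
```

```text
t 40.38 p [518.3 333.9 233.6] F [0.5 0.  1.8] w 51.3
turn [-0.1  0.4 -0.9] then shift [ 1.300e+00 -1.000e-01  1.036e+02]
turn [0. 0. 0.] then shift [ 0.  0. 57.]
```

All four module tops are flat, with slopes of 0.03 or less, one per bay. Now to the purge grip again.

Call:
servo_tool --rows '[0, 0.4, -0.9, 0.001, 0, 0.03, -0.2, 0, 0, 0, 0, 0, 0.03, -0.2, 0, 0, 0, 0, 0, 0.025, -0.2, 0, 0, 0, 0, 0, 0, -0.2, 0, 0, 0, 0, 0, 0, -0.2]'

```text
t: 40.8
eef_pos: [0.523, 0.3285, 0.1623]
eef_rot: [0.009, 0.056, 0.998, 0.003]
wrist_force: [0.4, -0.4, 0.6]
gripper_width: 0.0514
```

```bash
python3 -c "
from h import *
go([((517,334,73),84,0)])"
```

```text
t 40.8 p [523.  328.5 162.3] F [ 0.4 -0.4  0.6] w 51.4
turn [ 0.4  1.  -0.4] then shift [ 6.6  4.8 89.3]
```

Call:
servo_tool --rows '[0.4, 1, -0.4, 0.005, 0.005, 0.01, -0.2, 0, 0, 0, 0.001, 0.002, 0.025, -0.2, 0, 0, 0, 0.001, 0.001, 0.025, -0.2, 0, 0, 0, 0.001, 0, 0.015, -0.2, 0, 0, 0, 0, 0, 0, -0.2]'

```text
t: 41.22
eef_pos: [0.5271, 0.3424, 0.1046]
eef_rot: [0.012, 0.053, 0.998, 0.007]
wrist_force: [-0.8, 0.2, -0.8]
gripper_width: 0.0511
```

```bash
python3 -c "
from h import *
go([((517,334,73),84,0)])"
```

```text
t 41.22 p [527.1 342.4 104.6] F [-0.8  0.2 -0.8] w 51.1
turn [ 0.9  1.3 -0.1] then shift [ 9.1 -9.4 31.6]
```

Call:
servo_tool --rows '[0.9, 1.3, 0, 0.009, -0.009, 0, -0.2, 0, 0, 0, 0, 0, 0.01, -0.2, 0, 0, 0, 0, 0, 0.012, -0.2, 0, 0, 0, 0, 0, 0.007, -0.2, 0, 0, 0, 0, 0, 0, -0.2]'

```text
t: 41.63
eef_pos: [0.5241, 0.3388, 0.0838]
eef_rot: [0.007, 0.053, 0.999, 0.005]
wrist_force: [0.1, -0.9, -0.6]
gripper_width: 0.0513
```

```bash
python3 -c "
from h import *
go([((517,333,73),84,0)])"
```

```text
t 41.63 p [524.1 338.8  83.8] F [ 0.1 -0.9 -0.6] w 51.3
turn [ 0.6  0.8 -0.1] then shift [ 6.4 -6.5 10.8]
```

Call:
servo_tool --rows '[0.6, 0.8, 0, 0.006, -0.006, 0.005, -0.2, 0, 0, 0, 0, 0, 0.006, -0.2, 0, 0, 0, 0, 0, 0, 1, 0, 0, 0, 0, 0, 0, 1, 0, 0, 0, 0, 0, 0, 1, 0, 0, 0, 0, 0, 0, 1, 0, 0, 0, 0, 0, 0, 1]' --squeeze 20

```text
t: 42.22
eef_pos: [0.5173, 0.3337, 0.0718]
eef_rot: [-0.001, 0.053, 0.999, -0.0]
wrist_force: [-0.4, 0.5, -1.4]
gripper_width: 0.0198
```

Call:
servo_tool --rows '[0, 0, 0, -0.001, 0.012, 0, 1, 0, 0, 0, 0, 0.012, 0, 1, 0, 0, 0, 0, 0.012, 0, 1, 0, 0, 0, 0, 0.012, 0, 1, 0, 0, 0, 0, 0.012, 0, 1, 0, 0, 0, 0, 0.012, 0, 1, 0, 0, 0, 0, 0.012, 0, 1, 0, 0, 0, 0, 0.006, 0, 1, 0, 0, 0, 0, 0.004, 0, 1, 0, 0, 0, 0, 0.004, 0, 1]'

```text
t: 43.05
eef_pos: [0.5266, 0.4333, 0.0718]
eef_rot: [-0.003, 0.052, 0.999, -0.005]
wrist_force: [-0.7, -1.8, -0.1]
gripper_width: 0.0193
```

Call:
servo_tool --rows '[0, 0, 0, 0, 0.004, 0, 1, 0, 0, 0, 0, 0.004, 0, 1, 0, 0, 0, 0, 0.004, 0, 1, 0, 0, 0, 0, 0.004, 0, 1, 0, 0, 0, 0, 0.004, 0, 1, 0, 0, 0, 0, 0.004, 0, 1, 0, 0, 0, 0, 0.004, 0, 1, 0, 0, 0, 0, 0.004, 0, 1]'

```text
t: 43.72
eef_pos: [0.5265, 0.4334, 0.0718]
eef_rot: [-0.008, 0.06, 0.998, -0.036]
wrist_force: [-3.0, -11.3, 4.1]
gripper_width: 0.0198
```

Call:
servo_tool --rows '[0, 0, 0, 0, -0.012, 0, 1, 0, 0, 0, 0, -0.012, 0, 1, 0, 0, 0, 0, -0.012, 0, 1, 0, 0, 0, 0, -0.012, 0, 1, 0, 0, 0, 0, -0.012, 0, 1, 0, 0, 0, 0, -0.012, 0, 1, 0, 0, 0, 0, -0.012, 0, 1, 0, 0, 0, 0, -0.006, 0, 1, 0, 0, 0, 0, -0.004, 0, 1, 0, 0, 0, 0, -0.004, 0, 1]'

```text
t: 44.55
eef_pos: [0.5185, 0.3477, 0.0716]
eef_rot: [-0.008, 0.058, 0.998, -0.016]
wrist_force: [0.2, 1.7, -3.5]
gripper_width: 0.0193
```

Call:
servo_tool --rows '[0, 0, 0, 0, -0.004, 0, 1, 0, 0, 0, 0, -0.004, 0, 1, 0, 0, 0, 0, -0.004, 0, 1, 0, 0, 0, 0, -0.004, 0, 1, 0, 0, 0, 0, -0.004, 0, 1, 0, 0, 0, 0, -0.004, 0, 1, 0, 0, 0, 0, -0.004, 0, 1]'

```text
t: 45.13
eef_pos: [0.517, 0.3332, 0.0715]
eef_rot: [-0.007, 0.055, 0.998, 0.0]
wrist_force: [2.8, 13.9, -7.6]
gripper_width: 0.0195
```

Call:
servo_tool --rows '[0, 0, 0, 0, 0, 0, 1, 0, 0, 0, 0, 0, 0, 1, 0, 0, 0, 0, 0, 0, 1, 0, 0, 0, 0, 0, 0, -0.2, 0, 0, 0, 0, 0, 0, -0.2, 0, 0, 0, 0, 0, 0, -0.2, 0, 0, 0, 0, 0.002, -0.02, -0.2, 0, 0, 0, 0, 0.002, -0.04, -0.2, 0, 0, 0, 0, 0.002, -0.04, -0.2, 0, 0, 0, 0, 0, -0.04, 1]'

```text
t: 45.97
eef_pos: [0.5122, 0.3314, 0.2031]
eef_rot: [-0.019, 0.057, 0.998, -0.012]
wrist_force: [2.2, 0.3, 0.2]
gripper_width: 0.0407
```

```bash
python3 -c "
from h import *
go([((517,338,350),84,0),((520,310,270),97.3,0),((530,190,280),97.3,0)]);print(state()['joint_pos'].round(2))"
```

```text
t 45.97 p [512.2 331.4 203.1] F [2.2 0.3 0.2] w 40.7
turn [-1.5 -2.1 -0.5] then shift [  -4.1    7.  -146.9]
turn [  0.    0.  -13.3] then shift [  0.6 -28.2  80. ]
turn [0. 0. 0.] then shift [   5.3 -120.3  -10. ]
[ 0.47  0.32  0.36  1.65 -0.    0.58]
```

Call:
servo_tool --rows '[-0.8, -1, -6.7, -0.003, 0.003, -0.025, 1, -0.7, -1, -6.6, 0, 0, -0.027, 1, 0, 0, 0, 0, 0, 0, 1, 0, 0, 0, 0, 0, 0, 1]'

```text
t: 46.3
eef_pos: [0.521, 0.3343, 0.2715]
eef_rot: [0.008, -0.063, 0.998, 0.005]
wrist_force: [-0.7, -0.0, -1.3]
gripper_width: -0.0
```

```bash
python3 -c "
from h import *
go([((522,300,258),97.3,0),((532,200,258),97.3,0)])"
```

```text
t 46.3 p [521.  334.3 271.5] F [-0.7 -0.  -1.3] w -0.0
turn [ 0.5  1.  -0.1] then shift [  3.3 -34.1  13.5]
turn [0. 0. 0.] then shift [   2.8 -100.5    0. ]
```

Call:
servo_tool --rows '[0.5, 1, 0, 0.003, -0.03, 0.012, 1, 0, 0, 0, 0, -0.02, 0, 1, 0, 0, 0, 0, -0.02, 0, 1, 0, 0, 0, 0, -0.02, 0, 1, 0, 0, 0, 0, -0.02, 0, 1, 0, 0, 0, 0, -0.02, 0, 1, 0, 0, 0, 0, -0.015, 0, 1]'

```text
t: 46.88
eef_pos: [0.5352, 0.1885, 0.2589]
eef_rot: [0.0, -0.061, 0.998, 0.002]
wrist_force: [0.1, 0.3, -0.2]
gripper_width: 0.0001
```

```bash
cat > lid.py <<'E'
from h import *
go([((532,170,258),97.3,0)])
for n in('side','top'):
    c=grab(n);W=pts(c)*1000;a=np.radians(YAW);D=W[...,:2]-C0
    X=D[...,0]*np.cos(a)+D[...,1]*np.sin(a);Y=-D[...,0]*np.sin(a)+D[...,1]*np.cos(a);Z=W[...,2]
    dark=c['frame'].max(2)<110
    m=(abs(X)<112)&(abs(X)>45)&(Z>84)&(Z<330)&dark
    r=np.hypot(Y-112,Z-86);m&=(r>190)&(r<232)
    th=np.arctan2(Z[m]-86,112-Y[m]);print(n,m.sum(),np.percentile(th,[10,50,90]).round(3) if m.sum() else '')
E
python3 lid.py
```

```text
t 46.88 p [535.2 188.5 258.9] F [ 0.1  0.3 -0.2] w 0.1
turn [ 0.2  0.  -0.3] then shift [  5.6 -18.    0.9]
side 456 [0.008 1.342 1.357]
top 361 [0.004 1.324 1.344]
```

The lid is at about 1.34 rad and sinking. I'll go up and over to the rail.

Call:
servo_tool --rows '[0, 0, 0, 0, 0, -0.035, 1, 0, 0, 0, 0, 0, -0.035, 1, 0, 0, 0, 0, 0, -0.035, 1, 0, 0, 0, 0, 0, -0.035, 1, 0, 0, 0, 0, -0.036, 0, 1, 0, 0, 0, 0, -0.036, 0, 1, 0, 0, 0, 0, -0.036, 0, 1, 0, 0, 0, 0, -0.036, 0, 1, 0, 0, 0, 0, -0.036, 0, 1, 0, 0, 0, 0, 0, 0, 1]'

```text
t: 47.82
eef_pos: [0.5527, 0.007, 0.3869]
eef_rot: [-0.017, -0.059, 0.998, -0.001]
wrist_force: [0.2, 0.5, -0.8]
gripper_width: -0.0
```

```bash
python3 lid.py; python3 -c "
from h import *
go([(cw(0,-75,260),97.3,0)])"
```

```text
t 47.82 p [552.7   7.  386.9] F [ 0.2  0.5 -0.8] w -0.0
turn [-0.  -1.9 -0.5] then shift [ -0.2 164.3 128.9]
side 311 [0.002 0.455 0.487]
top 0 
t 47.92 p [552.   11.6 387.3] F [-0.2  0.3  0.4] w 0.3
turn [ 0.2 -1.9 -0.3] then shift [ -9.6  -2.2 127.3]
```

```bash
python3 -c "
from h import *
go([(cw(40,-70,230),97.3,0),(cw(40,-74,195),97.3,0),(cw(40,-92,95),97.3,0)])"
```

```text
t 47.92 p [552.   11.6 387.3] F [-0.2  0.3  0.4] w 0.3
turn [ 0.2 -1.9 -0.3] then shift [-49.6   2.8 157.3]
turn [0. 0. 0.] then shift [ 0. -4. 35.]
turn [0. 0. 0.] then shift [ -0. -18. 100.]
```

Call:
servo_tool --rows '[0, -1.9, 0, -0.025, 0.001, 0.02, 1, 0, 0, 0, -0.025, 0.001, 0.025, 1, 0, 0, 0, 0, 0, 0.037, 1, 0, 0, 0, 0, 0, 0.037, 1, 0, 0, 0, 0, 0, 0.03, 1, 0, 0, 0, 0, 0, 0, 1]'

```text
t: 48.42
eef_pos: [0.6027, 0.0315, 0.2293]
eef_rot: [-0.0, -0.064, 0.998, 0.004]
wrist_force: [-0.3, 0.1, -1.6]
gripper_width: -0.0001
```

```bash
python3 -c "
from h import *
go([(cw(40,-74,195),97.3,0),(cw(40,-92,95),97.3,0)])"
```

```text
t 48.42 p [602.7  31.5 229.3] F [-0.3  0.1 -1.6] w -0.1
turn [0.5 0.  0.1] then shift [  3.2 -14.5  34.3]
turn [0. 0. 0.] then shift [ -0. -18. 100.]
```

Call:
servo_tool --rows '[0.5, 0, 0, 0.003, -0.012, 0.02, 1, 0, 0, 0, 0, -0.004, 0.02, 1, 0, 0, 0, 0, -0.004, 0.02, 1, 0, 0, 0, 0, -0.004, 0.02, 1, 0, 0, 0, 0, -0.004, 0.02, 1, 0, 0, 0, 0, 0, 0, 1]'

```text
t: 48.92
eef_pos: [0.605, 0.0129, 0.1354]
eef_rot: [0.004, -0.07, 0.998, -0.0]
wrist_force: [-1.0, -0.2, -1.3]
gripper_width: 0.0001
```

```bash
python3 -c "
from h import *
go([(cw(40,-92,95),97.3,0)])"
```

```text
t 48.92 p [605.   12.9 135.4] F [-1.  -0.2 -1.3] w 0.1
turn [-0.1  0.4  0.7] then shift [  3.1 -13.8  40.4]
```

Call:
servo_tool --rows '[0, 0, 0.7, 0.002, -0.007, 0.012, 1, 0, 0, 0, 0, -0.005, 0.012, 1, 0, 0, 0, 0, -0.002, 0.012, 1, 0, 0, 0, 0, 0, 0, 1]'

```text
t: 49.25
eef_pos: [0.6098, 0.0033, 0.1078]
eef_rot: [0.009, -0.066, 0.998, 0.001]
wrist_force: [-1.9, -0.3, -0.6]
gripper_width: -0.0001
```

Call:
servo_tool --rows '[0, 0, 0, 0, 0, 0.005, 1, 0, 0, 0, 0, 0, 0.005, 1]'

```text
t: 49.42
eef_pos: [0.6115, 0.0032, 0.1022]
eef_rot: [0.012, -0.067, 0.998, -0.001]
wrist_force: [-9.3, -0.6, 14.9]
gripper_width: -0.0
```

Call:
servo_tool --rows '[0, 0, 0, 0, 0, 0.006, 1]'

```text
t: 49.5
eef_pos: [0.6119, 0.0031, 0.1002]
eef_rot: [0.013, -0.067, 0.998, -0.001]
wrist_force: [-0.6, 0.4, 1.9]
gripper_width: 0.0003
```

Call:
servo_tool --rows '[0, 0.8, 0, 0.002, 0, 0.01, 1]'

```text
t: 49.58
eef_pos: [0.6121, 0.0028, 0.0938]
eef_rot: [0.009, -0.067, 0.998, -0.002]
wrist_force: [0.1, 0.5, 10.0]
gripper_width: -0.0001
```

Call:
servo_tool --rows '[0, 0.8, 0, 0.002, 0, 0.012, 1]'

```text
t: 49.67
eef_pos: [0.6123, 0.0027, 0.0876]
eef_rot: [0.005, -0.067, 0.998, -0.003]
wrist_force: [-12.2, 1.5, 53.2]
gripper_width: -0.0003
```

Call:
servo_tool --rows '[0, 0.5, 0, 0.002, 0, 0.014, 1]'

```text
t: 49.75
eef_pos: [0.6125, 0.0026, 0.0873]
eef_rot: [0.005, -0.067, 0.998, -0.004]
wrist_force: [-28.7, 3.1, 74.9]
gripper_width: 0.0001
```

```bash
python3 lid.py
```

```text
t 49.75 p [612.5   2.6  87.3] F [-28.7   3.1  74.9] w 0.1
turn [-0.5  0.5  0.4] then shift [  58.6  176.3 -170.7]
side 279 [0.    0.015 0.107]
top 0
```

The lid is pressed to its lower stop. I'll lift off and check that the latch holds.

Call:
servo_tool --rows '[0, 0, 0, 0, 0, -0.01, 1, 0, 0, 0, 0, 0, -0.02, 1, 0, 0, 0, 0, 0, -0.03, 1, 0, 0, 0, 0, 0, -0.04, 1, 0, 0, 0, 0, 0, -0.04, 1, 0, 0, 0, 0, 0.03, -0.04, -0.2, 0, 0, 0, 0, 0.038, 0, -0.2, 0, 0, 0, 0, 0.038, 0, -0.2, 0, 0, 0, 0, 0.038, 0, -0.2, 0, 0, 0, 0, 0.038, 0, -0.2]'

```text
t: 50.68
eef_pos: [0.5935, 0.1789, 0.2856]
eef_rot: [0.022, -0.06, 0.998, -0.006]
wrist_force: [0.6, 0.4, 0.2]
gripper_width: 0.0511
```

Call:
servo_tool --rows '[0, 0, 0, 0, 0.038, 0, -0.2, 0, 0, 0, 0, 0.038, 0, -0.2, 0, 0, 0, 0, 0.038, 0, -0.2, 0, 0, 0, 0, 0, 0, -0.2]'

```text
t: 51.02
eef_pos: [0.5776, 0.3058, 0.2864]
eef_rot: [0.025, -0.064, 0.998, -0.002]
wrist_force: [-0.6, -1.5, -1.0]
gripper_width: 0.0511
```

```bash
python3 -c "
from h import *
go([((517,334,160),84,0)])
c=grab('top');g=grab('side');W=pts(c)*1000;a=np.radians(YAW);D=W[...,:2]-C0
X=D[...,0]*np.cos(a)+D[...,1]*np.sin(a);Y=-D[...,0]*np.sin(a)+D[...,1]*np.cos(a);Z=W[...,2]
m=(abs(X)<105)&(abs(X)>30)&(Y<-88)&(Y>-104);print('rail z',np.nanpercentile(Z[m],[10,50,90]))
cv2.imwrite('pics/e1.png',np.hstack([cv2.resize(c['frame'][130:250,120:350],None,fx=2,fy=2,interpolation=2),cv2.resize(g['frame'][100:230,250:400],None,fx=240/130,fy=240/130)]))"
```

```text
t 51.02 p [577.6 305.8 286.4] F [-0.6 -1.5 -1. ] w 51.1
turn [-0.1  2.9 13.3] then shift [ 63.2  21.7 126.4]
rail z [90.29509084 93.04485928 95.56029227]
```

View pics/e1.png

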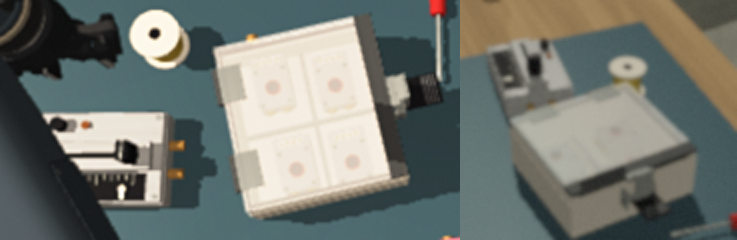

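The lid is shut and held, with the rail at 93 mm. The four modules show through the lid, one per bay. The grip is at the near end and the pointer is at about (121,190) in the crop. Now I'll measure the pointer precisely.

```bash
cat > ptr.py <<'E'
from h import *
e=np.array([.0934,.9956]);n=np.array([e[1],-e[0]])
c0=cv2.imread('pics/top0.png');cs0=cv2.imread('pics/side0.png')
for nm,img,box in(('top',c0,(172,213,190,233)),('top now',load('top')['frame'],(172,213,190,233)),('side',cs0,None)):
    c=load(nm.split()[0])
    h,w=img.shape[:2];u,v=np.meshgrid(np.arange(w),np.arange(h))
    # map each pixel onto plane z=.049
    T=c['T'];d=np.stack([(u-c['cx'])/c['fx'],-(v-c['cy'])/c['fy'],-np.ones_like(u,float)],-1)@T[:3,:3].T
    P=T[:3,3]+d*((.049-T[2,3])/d[...,2])[...,None];S=P[...,:2]*1000@e;N=P[...,:2]*1000@n-(517.1*n[0]+333.2*n[1])
    b=img.min(2).astype(float)
    m=(N<-33)&(N>-62)&(S>383)&(S<475)   # pointer zone, black panel beyond tick ends
    wt=np.clip(b-120,0,None)*m;print(nm,'px',(wt>0).sum(),'ptr s',round((S*wt).sum()/wt.sum(),1),'N',round((N*wt).sum()/wt.sum(),1), 'u,v',((u*wt).sum()/wt.sum()).round(1),((v*wt).sum()/wt.sum()).round(1))
    # by N bands
    for lo in range(-62,-22,5):
        k=(N<lo+5)&(N>=lo)&(S>383)&(S<415);q=np.clip(b-100,0,None)*k
        print('  N',lo, round((S*q).sum()/max(q.sum(),1),1), int(q.sum()),end=';')
    print()
E
python3 ptr.py; python3 -c "
from h import *
c=load('top');W=pts(c)*1000;Z=W[...,2];m=np.zeros(Z.shape,bool);m[185:225,165:205]=1;m&=(Z>93)&(Z<106)
P=W[m][:,:2];r=cv2.minAreaRect(P.astype(np.float32));print('grip top',len(P),r,np.array(r[0])@[.0934,.9956])"
```

```text
top px 34 ptr s 395.3 N -43.1 u,v 180.3 226.1
  N -62 386.9 6;  N -57 395.3 492;  N -52 395.2 372;  N -47 395.6 590;  N -42 395.5 711;  N -37 395.4 270;  N -32 396.7 19;  N -27 0.0 0;
top now px 50 ptr s 395.5 N -44.8 u,v 180.2 226.7
  N -62 391.4 100;  N -57 396.8 969;  N -52 395.3 511;  N -47 395.6 726;  N -42 395.4 894;  N -37 395.3 391;  N -32 396.7 40;  N -27 389.1 8;
side px 2 ptr s 398.1 N -44.0 u,v 275.6 142.0
  N -62 0.0 0;  N -57 400.5 2;  N -52 395.6 41;  N -47 396.9 77;  N -42 397.4 42;  N -37 0.0 0;  N -32 0.0 0;  N -27 0.0 0;
grip top 86 ((525.0299682617188, 331.610107421875), (20.334259033203125, 27.675142288208008), 78.5172348022461) 379.1888219848633
```

Call:
servo_tool --rows '[0, 1.5, 6.7, 0, 0, 0, -0.2, 0, 1.4, 6.6, 0, 0, 0, -0.2, 0, 0, 0, 0.03, 0.011, 0.02, -0.2, 0, 0, 0, 0.032, 0.011, 0.02, -0.2, 0, 0, 0, 0, 0, 0.03, -0.2, 0, 0, 0, 0, 0, 0.03, -0.2, 0, 0, 0, 0, 0, 0, -0.2, 0, 0, 0, 0, 0, 0, -0.2]'

```text
t: 51.78
eef_pos: [0.5271, 0.3218, 0.1828]
eef_rot: [0.003, 0.067, 0.998, -0.004]
wrist_force: [-0.1, -0.1, 1.9]
gripper_width: 0.0514
```

```bash
python3 -c "
from h import *
go([((517,334,120),84,0),((517,334,73),84,0)])"
```

```text
t 51.78 p [527.1 321.8 182.8] F [-0.1 -0.1  1.9] w 51.4
turn [-0.5  0.3 -1.7] then shift [11.3 11.1 62.8]
turn [0. 0. 0.] then shift [ 0.  0. 47.]
```

Call:
servo_tool --rows '[-0.5, 0.3, -1.7, 0.011, 0.011, 0.01, -0.2, 0, 0, 0, 0.001, 0, 0.025, -0.2, 0, 0, 0, 0.001, 0, 0.02, -0.2, 0, 0, 0, 0, 0, 0, -0.2, 0, 0, 0, 0, 0, 0, -0.2]'

```text
t: 52.2
eef_pos: [0.5245, 0.332, 0.1392]
eef_rot: [0.008, 0.056, 0.998, 0.004]
wrist_force: [0.3, -0.0, 1.3]
gripper_width: 0.0514
```

```bash
python3 -c "
from h import *
go([((517,334,73),84,0)])"
```

```text
t 52.2 p [524.5 332.  139.2] F [ 0.3 -0.   1.3] w 51.4
turn [ 0.5  0.9 -0.4] then shift [ 7.7  1.2 66.2]
```

Call:
servo_tool --rows '[0.5, 0.9, 0, 0.007, 0.001, 0.015, -0.2, 0, 0, 0, 0.001, 0, 0.018, -0.2, 0, 0, 0, 0.001, 0, 0.015, -0.2, 0, 0, 0, 0, 0, 0.006, -0.2, 0, 0, 0, 0, 0, 0, -0.2]'

```text
t: 52.62
eef_pos: [0.5236, 0.336, 0.0943]
eef_rot: [0.007, 0.058, 0.998, 0.004]
wrist_force: [-0.4, -0.3, -0.8]
gripper_width: 0.0512
```

```bash
python3 -c "
from h import *
go([((517,333,73),84,0)])"
```

```text
t 52.62 p [523.6 336.   94.3] F [-0.4 -0.3 -0.8] w 51.2
turn [ 0.5  0.8 -0.6] then shift [ 6.2 -3.7 21.3]
```

Call:
servo_tool --rows '[0.5, 0.8, -0.6, 0.006, -0.004, 0.007, -0.2, 0, 0, 0, 0, 0, 0.008, -0.2, 0, 0, 0, 0, 0, 0.006, -0.2, 0, 0, 0, 0, 0, 0, 1, 0, 0, 0, 0, 0, 0, 1, 0, 0, 0, 0, 0, 0, 1, 0, 0, 0, 0, 0, 0, 1, 0, 0, 0, 0, 0, 0, 1, 0, 0, 0, 0, 0, 0, 1]'

```text
t: 53.37
eef_pos: [0.5188, 0.3336, 0.0751]
eef_rot: [0.001, 0.051, 0.999, 0.001]
wrist_force: [-0.6, 0.0, -1.2]
gripper_width: 0.0197
```

```bash
python3 -c "
from h import *
go([((518.6,349,73),84,0)])"
```

```text
t 53.37 p [518.8 333.6  75.1] F [-0.6  0.  -1.2] w 19.7
turn [0.1 0.1 0.1] then shift [ 1.8 15.3  2.1]
```

Call:
servo_tool --rows '[0, 0, 0, 0, 0.006, 0, 1, 0, 0, 0, 0, 0.005, 0, 1, 0, 0, 0, 0, 0.003, 0, 1, 0, 0, 0, 0, 0, 0, 1, 0, 0, 0, 0, 0, 0, 1]'

```text
t: 53.78
eef_pos: [0.5201, 0.3474, 0.0751]
eef_rot: [0.001, 0.052, 0.999, -0.001]
wrist_force: [0.5, -0.2, -0.6]
gripper_width: 0.0193
```

```bash
python3 -c "
from h import *
go([((518.6,349,73),84,0)])"
```

```text
t 53.78 p [520.1 347.4  75.1] F [ 0.5 -0.2 -0.6] w 19.3
turn [-0.1  0.1  0.1] then shift [1.7 1.4 2.1]
```

Next: nudge 1.5 mm, let go, rise and check.

Call:
servo_tool --rows '[0, 0, 0, 0, 0.0017, 0, 1, 0, 0, 0, 0, 0, 0, 1, 0, 0, 0, 0, 0, 0, 1]'

```text
t: 54.03
eef_pos: [0.5203, 0.3495, 0.0751]
eef_rot: [0.001, 0.051, 0.999, -0.001]
wrist_force: [-0.4, -1.3, -0.2]
gripper_width: 0.0195
```

Call:
servo_tool --rows '[0, 0, 0, 0, 0, 0, -0.2, 0, 0, 0, 0, 0, 0, -0.2, 0, 0, 0, 0, 0, 0, -0.2, 0, 0, 0, 0, 0, -0.02, -0.2, 0, 0, 0, 0, 0, -0.035, -0.2, 0, 0, 0, 0, 0, -0.04, -0.2, 0, 0, 0, 0, 0, -0.04, -0.2, 0, 0, 0, 0, 0, -0.04, -0.2, 0, 0, 0, 0.03, -0.02, -0.02, -0.2, 0, 0, 0, 0.038, 0, 0, -0.2]'

```text
t: 54.87
eef_pos: [0.4559, 0.3379, 0.2705]
eef_rot: [-0.002, 0.055, 0.998, -0.001]
wrist_force: [-0.8, 1.0, 0.8]
gripper_width: 0.0512
```

Call:
servo_tool --rows '[0, 0, 0, 0.038, -0.01, 0, -0.2, 0, 0, 0, 0.038, -0.01, 0, -0.2, 0, 0, 0, 0.038, -0.01, 0, -0.2, 0, 0, 0, 0, 0, 0, -0.2, 0, 0, 0, 0, 0, 0, -0.2]'

```text
t: 55.28
eef_pos: [0.3315, 0.3215, 0.2759]
eef_rot: [0.0, 0.054, 0.999, 0.004]
wrist_force: [0.1, 1.5, -0.5]
gripper_width: 0.051
```

```bash
python3 -c "
from h import *
c=grab('top');g=grab('side');go([])
W=pts(c)*1000;Z=W[...,2];m=np.zeros(Z.shape,bool);m[185:225,155:205]=1;m&=(Z>93)&(Z<106)
P=W[m][:,:2];r=cv2.minAreaRect(P.astype(np.float32));print('grip top',len(P),r,np.array(r[0])@[.0934,.9956])
W=pts(g)*1000;Z=W[...,2];m=np.zeros(Z.shape,bool);m[100:170,260:320]=1;m&=(Z>93)&(Z<106)&(W[...,1]<450)
P=W[m][:,:2];print('side',len(P),P.mean(0)@[.0934,.9956] if len(P) else '')
a=np.radians(YAW);W=pts(c)*1000;D=W[...,:2]-C0;X=D[...,0]*np.cos(a)+D[...,1]*np.sin(a);Y=-D[...,0]*np.sin(a)+D[...,1]*np.cos(a)
m=(abs(X)<105)&(abs(X)>30)&(Y<-88)&(Y>-104);print('rail z',np.nanpercentile(W[...,2][m],[10,50,90]))
cv2.imwrite('pics/e2.png',np.hstack([cv2.resize(c['frame'][180:240,130:212],None,fx=5,fy=5,interpolation=2),cv2.resize(g['frame'][110:170,255:320],None,fx=5,fy=5,interpolation=2)]))"; python3 ptr.py | grep ptr
```

```text
t 55.38 p [332.8 321.7 276.1] F [-0.7  1.2  1. ] w 51.4
grip top 82 ((526.8473510742188, 347.5305480957031), (18.051515579223633, 27.912063598632812), 80.29537200927734) 395.20895627441405
side 410 220.53262731149417
rail z [90.8302651  93.09619721 95.5238957 ]
top px 34 ptr s 395.3 N -43.1 u,v 180.3 226.1
top now px 48 ptr s 395.7 N -43.9 u,v 180.1 226.4
side px 2 ptr s 398.1 N -44.0 u,v 275.6 142.0
```

View pics/e2.png

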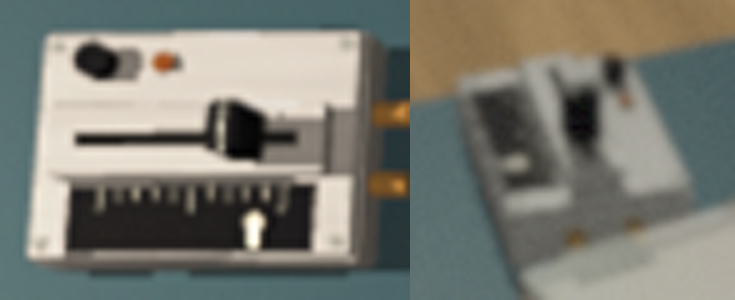

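The grip line is at 395.2 mm along the track and the pointer at 395.6 mm, so they're level. The lid is still shut and nothing is being touched, so I'm handing in.

```bash
python3 -c "
from plant import *
print(job_done())"
```

```text
the job is handed in; nothing more can be done
None
```

All four silver modules are in the dry chamber, the lid is shut and latched by itself, and the purge control stands at the pointer. I handed the job in at about 55 s; it reported no verdict.

**Last checks**
- **Modules:** Before I shut the lid, all four lay flat, one per bay and off the ribs, with top slopes of 0.03 rad or less.
- **Lid:** With nothing touching it, the rail stood at 93 mm, which matches shut.
- **Purge control:** The grip line was 0.4 mm from the pointer by the top camera and about 1 mm by the arm's own position. A sparse side view put the pointer 1–2.5 mm further along the track.
- **Bystanders:** I never touched the pointer, meter, spool, screwdriver or the coloured look-alikes.

**What disagreed or went wrong**
- **Which end is zero:** The text says the end nearest the robot, but the stated axes (x toward the scale) point to the far end. I took the control to both ends at the start and again with the modules in and the lid open, finishing at the near end each time. Either reading should be met.
- **Rim height:** The tub's rim, with its gasket, stands about 90 mm high instead of 80. The finger linkage seems to have rested on it while I lowered the first two modules. The wrist force reached 80 N against the 120 N limit; if the gripper's body was what touched, that could have passed its 40 N limit.
- **First module:** Because of that contact it dropped about 30 mm, but it landed flat, close to the far wall.
- **Shutting the lid:** I pressed harder than needed, up to about 75 N at the fingers.

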